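Close a Petri dish carrier: hook the hold-down plate on its stud and lock it

ROBOT

A 7-joint arm with a two-finger parallel gripper is mounted at the origin on the work surface. World frame = base frame: x ahead of the robot, y to its left, z up, the work surface at z = 0. Lengths are in m, angles in rad, forces in N, time in s.
With the tool pointing down it reaches from about 0.4 to 0.85 m from the base axis. Payload 10.4 kg.
Tool frame: the origin (TCP) lies midway between the tips of the shut fingers; the grasp point (between the pads) lies 19 mm behind it (r.grasp_offset is the distance from the TCP to the grasp point, in m); x points along the fingers, y is the direction in which the jaws open and shut, and the axes are right-handed (so a half turn about x gives the same grasp; the last joint's range is limited). The gripper opens to 87 mm and grips with 3 to 60 N. Pads are 19 mm wide; open, the fingers measure 117 mm over their backs; the gripper's body (75 mm by 190 mm) begins 51 mm behind the grasp point.
Start: joints at [-1.194, 0.332, -0.065, 1.46, 0.022, 1.35, -0.088], TCP at [0.243, 0.576, 0.223] pointing down, gripper open.
Joint ranges: [-2.6, 2.6], [-0.5, 2.12], [-1.47, 1.34], [0.16, 2.42], [-1.27, 4.41], [0.06, 2.06], [-2.6, 2.6]. Speed limits (rad/s): [2.22, 2.22, 2.79, 2.79, 3.14, 3.14, 3.14].

INTERFACE

Orientations are given as a unit quaternion [x, y, z, w].
In Python, from bench import r, vision, close_job gives the robot as it stands. The module is installed in compiled form; this text tells all that it offers.
- The arm moves only by the shell command python3 -m pendant 'ROWS' [OPENING] [FORCE]. ROWS is text: rows parted by semicolons, each of 6 numbers parted by spaces: the shift along the tool's x, y, z in units of 0.25 m (1.0 is 0.25 m), then the turn, a rotation vector about the tool's x, y, z in units of 1.5 rad (1.0 is 1.5 rad). A call has 1 to 8 rows; each row is the pose to reach, as a shift and turn from the pose commanded when the call began, along the tool's axes at that moment; what a row does not reach only later rows make up. A row lasts 1/10 s, in which the tool goes at most 50 mm and 8.59 degrees, less where a joint would pass 70% of its speed; a pose out of reach is approached as far as the arm can. A call with a number of a shift or a turn outside -1 to 1 is refused whole. A call with a gripper value outside its range is refused whole. OPENING is the gripper command: -1 is shut, 1 is fully open, values between are in proportion, set as the call begins (- or left out, the last holds). The fingers move at their own pace and stop on an object; FORCE is the grip in N (left out, the last holds). Time passes only in rows, so rows that repeat a pose let the fingers close. It gives the time, the measured TCP pose, the force and the opening at its end, in the units of the state.
- r.read_state(): the state, without advancing time (a new reading comes with each control period).
- vision.camera(name): name is "scene" or "top"; returns (picture, depth): 384x512x3 uint8, blue, green, red; 384x512 float32, m along the optical axis (not along the pixel's ray), 0 where there is no reading.
- vision.get_calibration(name): a dict with "camera_matrix" (3x3 intrinsics, pixels), "rvec" (rotation vector, rad) and "tvec" (3), from world to camera coordinates, as OpenCV has them. Camera axes: x right, y down, z forward; pixel columns grow to the right and rows downward; lengths in m; the calibration is good to about 2 mm. A picture is of the moment at which its call begins. get_calibration takes no time and is no camera call.
- close_job(): hands the job in, once; it reports no verdict.
The state is a dict: "time": time; "joint_positions": joint angles; "joint_vel": joint speeds; "joint_torque": joint torques, N m; "ee_pos": TCP position; "eef_rot": TCP orientation; "ft_force": force on the tool from outside, world axes, zero at the start; "torque": the same for the moment, N m; "width": finger opening in m.
Only numpy, scipy, OpenCV 4.12 (cv2) and the standard library are available. Lean on these libraries where they do the work, as an engineer would, in place of code of your own. Each camera call takes 0.05 s, during which the arm holds its last target. There are 200 camera calls.

TASK

Close the dish carrier for transport: take the long steel plate with the oblong eye, tip its eye end down to work the eye over the wide head of the carrier's stud, and lay the plate level across the dish, so that the head holds it down. Then slide the carrier's lock grip to its end stop, so that its tongue covers the plate's tail, and let go. Leave the dish in its well, and the short plate, the bottle and the dish stack where they are.

Things in the scene. Friction and masses are not known exactly. Their poses are not given: they have to be found in the camera images.
- carrier: Fixed grey base 170 x 175 x 10 mm with a Petri dish in a round well (rim 16 mm high, 33 mm radius). Origin on the bench under the well's centre; x from stud to tail rest, z up. Stud at x -55 mm; tail rest at x 42 to 67 mm, |y| under 28 mm, top 30 mm above the bench. Closed, the plate lies on tail rest and stud foot with its axes along the carrier's, eye round the stud's neck, lug up.
- stud_middle (a point): Middle of the stud's setting range, level with its foot's top, 30 mm above the bench; axes as the carrier's. The stud with its foot is clamped up to 12 mm either way from here along y (none in x); where is not reported: find it by touch or sight. It does not give. The plate then lies as far off in y; the lock still covers its tail.
- stud_head_middle (a point): Same, but level with the underside of the stud's head, 39 mm above the bench. Steel T-stud: head a bar 30 mm along x, 10 mm along y, 5 mm thick, centred on the stud's axis. Under it the neck, 8 mm along y, from 4 mm on the -x side of the axis to 11 mm on its +x side. Aluminium foot 40 mm along y, from 5 mm on the -x side to 10 mm on the +x side, 9 mm below the head. Axes as the carrier's.
- plate: The plate to fit, flat on the bench: steel, 0.14 to 0.28 kg, 50 mm wide, 4 mm thick, x -70 to +80 mm. Origin on its underside, below the lug; x from eye end to tail, z up. Level, the eye is too short for the head (24 against 30 mm); it passes tilted 30 to 40 degrees, eye end down: web in under the head from the carrier's -x side, back to the neck, then the tail lowered.
- plate_lug (a point): Centre of the upright grip lug on the plate: 26 mm along x, 12 mm along y (the width to grip), 30 mm tall above the plate; this point is 19 mm above the plate's underside, axes as the plate's.
- plate_eye (a point): Centre of the plate's oblong eye, a slot right through, half-way through the thickness (2 mm above the underside); 50 mm from the plate's origin along -x. The eye is 24 mm along x (plate x -62 to -38 mm) and 13 mm along y; an 8 mm web closes its outer end. Axes as the plate's.
- lock (a joint): Lock slide: metres from its open end, growing as the grip moves along the carrier's -y towards the plate; end stop (locked) at 0.050. Starts between 0 and 0.008. Stays where it is left; friction about 3 N.
- lock_grip (a point): Middle of the black lock grip, 60 mm above the bench, at carrier x 50 mm, y 97 mm minus the joint value. Grip 14 mm along x, 16 mm along y, from 31 to 73 mm above the bench. From its plate side a tongue (12 mm along x, 5 mm thick) juts 35 mm along -y, underside 36.5 mm above the bench: it passes over the plate's tail only when that lies flat. Axes as the carrier's.
- dish: Closed Petri dish, 60 mm across, 14.5 mm high, loose in the carrier's well; its lid's top is 24.5 mm above the bench. Origin: centre of its underside.
- short_plate: Bystander: plate of the same kind with the same lug, but 110 mm long, 36 mm wide and with a 12 mm round eye, lying flat; does not fit. Origin on its underside below the lug.
- oil: Bystander: small amber bottle, 32 mm across, 65 mm high, standing. Origin: centre of its underside.
- dishes: Bystander: stack of three Petri dishes, 60 mm across, 44 mm high. Origin: centre of its underside.
Things that resemble listed ones, but are neither listed nor needed, are in the scene too. What is shaped like the dish but red is not meant. Leave any purple look-alike of the plate alone.

How it is judged:
On the way, in this order (a step that is already met when the one before it is completed fails the run):
1. the plate lies level with its eye round the stud's neck below the head, the lock still open (z of plate_eye in the frame of carrier between 0.029 and 0.035 m and x of plate_eye in the frame of carrier between -0.06 and -0.043 m and y of plate_eye in the frame of carrier between -0.015 and 0.015 m and angle between the z axis of plate and the z axis of carrier, either way round below 0.05 rad and angle between the x axis of plate and the x axis of carrier, either way round below 0.15 rad and angle between plate's own z axis and vertical below 0.05 rad and value of joint lock below 0.02 m), for 0.2 s.
2. the lock grip is at its end stop (value of joint lock above 0.047 m), for 0.2 s.
At the end, for the whole second after the job is handed in: Plate still, level (0.05 rad) and along (0.15 rad) the carrier, eye round the neck under the head: eye centre 29 to 35 mm above the bench, 43 to 60 mm from the carrier's origin towards the stud, within 15 mm sideways; lock beyond 47 of its 50 mm; dish in its well (within 3 mm) (z of plate_eye in the frame of carrier between 0.029 and 0.035 m and x of plate_eye in the frame of carrier between -0.06 and -0.043 m and y of plate_eye in the frame of carrier between -0.015 and 0.015 m and angle between the z axis of plate and the z axis of carrier, either way round below 0.05 rad and angle between the x axis of plate and the x axis of carrier, either way round below 0.15 rad and angle between plate's own z axis and vertical below 0.05 rad and value of joint lock above 0.047 m and linear speed of plate below 0.01 m/s and angular speed of plate below 0.1 rad/s and z of dish in the frame of carrier below 0.013 m); the robot touches nothing.
It fails at once if the dish is knocked out of its well (moved more than 10 mm) (distance of dish from where it was at the start of the episode above 0.01 m).
It fails at once if the short plate, the bottle or the dish stack is moved more than 25 mm (distance of any of short_plate, oil, dishes from where it was at the start of the episode above 0.025 m).
It also fails if it takes over 72 s, if anything falls off the work surface, if the arm or the gripper's body presses on something with over 40 N, if the wrist force passes 120 N, or if a joint passes its speed limit or range.

## Working session

There is one attempt and no reset: what is moved stays moved. The work goes in short steps, Python scripts to look and compute and a shell command to move; the robot and the scene stay as the last step left them, time stands still between calls to the robot, and variables do not carry over. Pictures are saved under pics/ and viewed, about 8 in all and at most 12, crops included, and the job is handed in when it is done.

```bash
mkdir -p pics
cat > h.py <<'E'
import numpy as np, cv2
from bench import r, vision
from scipy.spatial.transform import Rotation as R
def shot(n):
    p,d=vision.camera(n); c=vision.get_calibration(n)
    np.savez('last_%s.npz'%n,p=p,d=d); return p,d
def load(n):
    z=np.load('last_%s.npz'%n); return z['p'],z['d']
def cloud(n,d):
    c=vision.get_calibration(n);K=np.array(c['camera_matrix']);Rm=cv2.Rodrigues(np.array(c['rvec'],float))[0];t=np.array(c['tvec'],float).ravel()
    v,u=np.mgrid[:d.shape[0],:d.shape[1]]
    P=np.stack([(u-K[0,2])/K[0,0]*d,(v-K[1,2])/K[1,1]*d,d],-1)
    W=(P-t)@Rm; W[d==0]=np.nan; return W
def proj(n,X):
    c=vision.get_calibration(n)
    return cv2.projectPoints(np.atleast_2d(np.array(X,float)),np.array(c['rvec'],float),np.array(c['tvec'],float),np.array(c['camera_matrix'],float),None)[0][:,0]
E
python3 - <<'E'
from h import *
for n in('scene','top'):
    p,d=shot(n); cv2.imwrite('pics/%s1.png'%n,cv2.resize(p,(800,600),interpolation=cv2.INTER_CUBIC))
    c=vision.get_calibration(n);print(n,c)
s=r.read_state();print(s);print(R.from_quat(s['eef_rot']).as_matrix().round(3))
E
```

```text
scene {'camera_matrix': array([[429.75996183,   0.        , 250.82272439],
       [  0.        , 429.75996183, 186.08124929],
       [  0.        ,   0.        ,   1.        ]]), 'rvec': array([ 0.61426079,  2.53789004, -1.36476589]), 'tvec': array([ 0.5745104 , -0.09610168,  1.4275208 ])}
top {'camera_matrix': array([[405.48123483,   0.        , 261.82203938],
       [  0.        , 405.48123483, 187.48761482],
       [  0.        ,   0.        ,   1.        ]]), 'rvec': array([ 2.12327829, -2.13648687,  0.16159351]), 'tvec': array([0.01257146, 0.6424336 , 0.81847206])}
{'time': 0.1, 'joint_positions': array([-1.1936237 ,  0.33280008, -0.06472526,  1.46082261,  0.02162097,
        1.34988845, -0.08853525]), 'joint_vel': array([ 0.00055843, -0.00121761,  0.00099246, -0.00328619, -0.00032507,
       -0.00016786, -0.00113981]), 'joint_torque': array([ 1.69510535e-03, -6.24544859e+01,  2.49752548e-02, -3.90718460e+01,
       -6.13189791e-02,  3.64461599e-02,  6.57955866e-05]), 'ee_pos': array([0.24312292, 0.57541929, 0.22185551]), 'eef_rot': array([ 0.13997007,  0.69309122, -0.14082504,  0.69296555]), 'ft_force': array([-1.12696972, -0.17750858,  0.34247996]), 'torque': array([0.00558233, 0.00062132, 0.00274059]), 'width': 0.08726176031550424}
[[-0.     0.389  0.921]
 [-0.001  0.921 -0.389]
 [-1.    -0.001  0.   ]]
```

View pics/scene1.png

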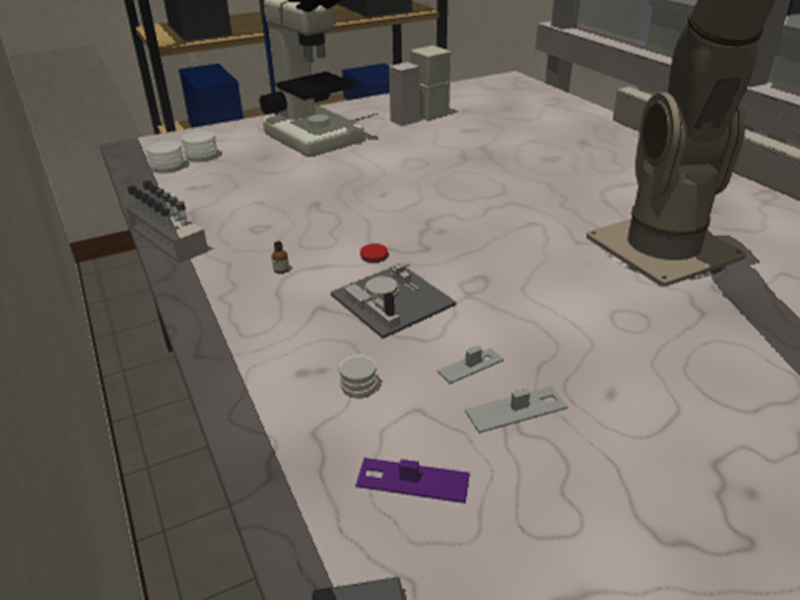

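View pics/top1.png

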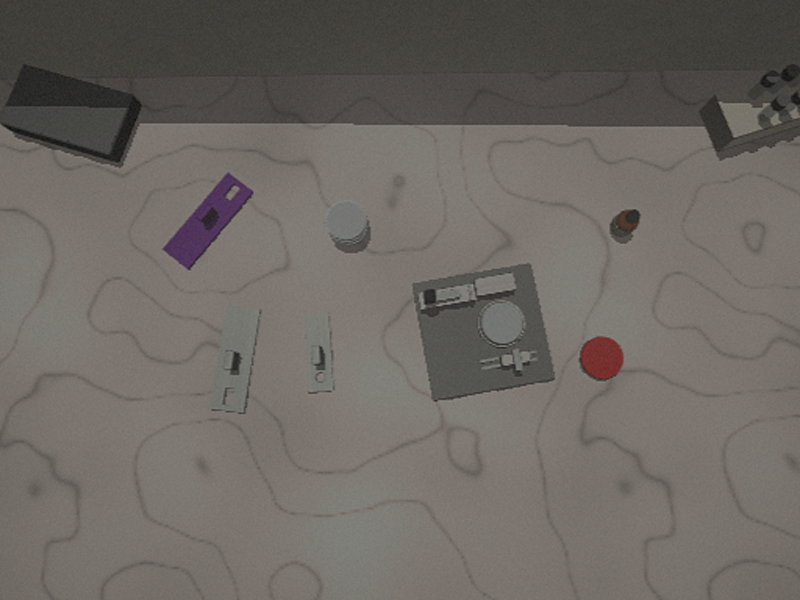

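Candidates in the top picture (800x600): long steel plate at (236,360) with an oblong eye at (230,395), short plate at (319,353) with a round eye, and a purple look-alike at (208,221). The long steel one fits. The carrier is at (485,330), with the stud at (517,360) and the lock grip at (430,297). Next I'll measure these and confirm in an enlarged crop.

```bash
cat > m.py <<'E'
from h import *
p,d=load('top'); W=cloud('top',d); Z=W[...,2]
def reg(u0,v0,u1,v1,lo,hi):
    m=np.zeros(Z.shape,bool); m[v0:v1,u0:u1]=True
    m&=(Z>lo)&(Z<hi); return m
k=0.64
def rect(name,box,lo,hi):
    m=reg(*[int(b*k) for b in box],lo,hi); P=W[m]
    q=cv2.minAreaRect(P[:,:2].astype(np.float32)); print(name,m.sum(),'rect',np.round(q[0],4),np.round(q[1],4),round(q[2],2),'mean',P.mean(0).round(4),'med z',np.median(P[:,2]).round(4))
    return P
print('bench z',np.nanmedian(Z[250:300,100:300]))
rect('plate',(200,295,270,425),.002,.01)
rect('platelug',(200,340,260,380),.022,.05)
rect('short',(300,305,340,400),.002,.01)
rect('shortlug',(300,335,340,372),.022,.05)
rect('carrier',(400,255,560,405),.006,.014)
rect('dish',(475,295,530,350),.021,.028)
rect('tailrest',(465,265,525,305),.026,.034)
rect('grip',(410,280,445,315),.065,.08)
rect('tongue',(440,280,480,312),.036,.05)
rect('studfoot',(470,340,545,380),.026,.034)
rect('studhead',(490,340,545,380),.038,.055)
rect('dishes',(320,195,375,250),.04,.05)
a=p[170:275,120:240]; b=p[160:260,255:365]
f=lambda a:cv2.resize(a,(400,int(400*a.shape[0]/a.shape[1])),interpolation=cv2.INTER_CUBIC)
a,b=f(a),f(b); h=max(len(a),len(b)); o=np.zeros((h,800,3),np.uint8); o[:len(a),:400]=a;o[:len(b),400:]=b
cv2.imwrite('pics/crop1.png',np.clip(o*1.5,0,255).astype(np.uint8))
E
python3 m.py
```

```text
bench z -2.5805151071946054e-05
plate 1380 rect [0.5574 0.2625] [0.187  0.0982] 1.87 mean [0.5594 0.26   0.004 ] med z 0.0038
platelug 80 rect [0.554  0.2608] [0.0121 0.0259] 85.16 mean [0.5534 0.2601 0.0324] med z 0.0335
short 671 rect [0.567  0.1394] [0.1348 0.0542] 0.58 mean [0.5657 0.14   0.004 ] med z 0.0039
shortlug 72 rect [0.5611 0.1398] [0.0241 0.012 ] 1.32 mean [0.5611 0.1397 0.0333] med z 0.0334
carrier 4272 rect [ 0.5953 -0.0944] [0.1701 0.1749] 9.69 mean [ 0.5835 -0.092   0.0099] med z 0.0099
dish 572 rect [ 0.6124 -0.1192] [0.0747 0.0591] 11.06 mean [ 0.6048 -0.1204  0.0245] med z 0.0245
tailrest 353 rect [ 0.6501 -0.1036] [0.0402 0.0736] 9.58 mean [ 0.6563 -0.1045  0.0298] med z 0.0297
grip 52 rect [ 0.6375 -0.0183] [0.0138 0.0151] 2.02 mean [ 0.6373 -0.018   0.072 ] med z 0.0721
tongue 74 rect [ 0.6432 -0.0541] [0.0132 0.0442] 6.28 mean [ 0.6423 -0.0465  0.0413] med z 0.0411
studfoot 99 rect [ 0.5656 -0.1325] [0.0385 0.0453] 10.22 mean [ 0.555  -0.135   0.0296] med z 0.0297
studhead 68 rect [ 0.5522 -0.1374] [0.0291 0.0106] 8.16 mean [ 0.5522 -0.1373  0.0439] med z 0.0439
dishes 542 rect [0.7508 0.0999] [0.0584 0.0558] 0.85 mean [0.7508 0.0997 0.0434] med z 0.0433
```

View pics/crop1.png

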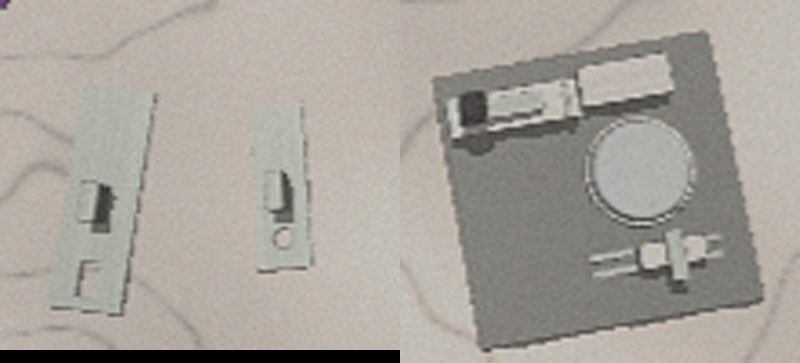

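The crop confirms it: the left plate has the oblong eye and is 50 mm wide, while the other has a round eye. The stud head is at about crop (678,254). Next, a finer measurement.

```bash
cat > m2.py <<'E'
from h import *
def fit(W,u0,v0,u1,v1,lo,hi,seed=None):
    Z=W[...,2]; m=np.zeros(Z.shape,np.uint8); m[v0:v1,u0:u1]=((Z>lo)&(Z<hi))[v0:v1,u0:u1]
    m=cv2.morphologyEx(m,cv2.MORPH_OPEN,np.ones((2,2),np.uint8))
    n,l,s,_=cv2.connectedComponentsWithStats(m); i=1+np.argmax(s[1:,4]); P=W[l==i]
    q=cv2.minAreaRect(P[:,:2].astype(np.float32)); return P,q
if __name__=='__main__':
    p,d=load('top'); W=cloud('top',d)
    for n,b,lo,hi in [('plate',(125,185,175,272),.0025,.0055),('lug',(128,215,168,245),.03,.037),('car',(255,160,365,262),.008,.012),('dish',(305,190,338,225),.0235,.026),('tail',(295,168,337,200),.0275,.032),('grip',(262,180,286,200),.068,.077),('head',(318,218,345,243),.0415,.047)]:
        P,q=fit(W,*b,lo,hi); print(n,len(P),np.round(q[0],4),np.round(q[1],4),round(q[2],2),P.mean(0).round(4))
    # eye hole: bench-level pixels enclosed in plate
    Z=W[...,2]; m=(Z<.0015)[235:266,132:160]; 
    n,l,s,c=cv2.connectedComponentsWithStats(m.astype(np.uint8))
    for i in range(1,n):
        if 20<s[i,4]<150: P=W[235:266,132:160][l==i]; print('hole',s[i],P.mean(0).round(4),cv2.minAreaRect(P[:,:2].astype(np.float32)))
E
python3 m2.py
```

```text
plate 118 [0.5099 0.2645] [0.01  0.057] 35.35 [nan nan nan]
lug 61 [0.5529 0.2615] [0.0069 0.0243] 68.48 [nan nan nan]
car 1637 [ 0.5698 -0.0713] [0.1389 0.1059] 15.76 [nan nan nan]
dish 58 [ 0.6161 -0.1168] [0.0268 0.0197] 29.05 [ 0.6155 -0.1172  0.0242]
tail 230 [ 0.6569 -0.1116] [0.0245 0.0673] 12.73 [ 0.6557 -0.1119  0.0279]
grip 49 [ 0.6382 -0.0217] [0.0127 0.0217] 35.48 [ 0.6364 -0.0205  0.0669]
head 62 [ 0.551  -0.1414] [0.0284 0.0153] 11.02 [ 0.5507 -0.1398  0.0393]
hole [10 13  8 12 52] [ 0.5037  0.2686 -0.0006] ((0.5041083693504333, 0.2686498165130615), (0.012195136398077011, 0.024247711524367332), 77.43218994140625)
```

```bash
cat > m2.py <<'E'
from h import *
def med(n,k=6):
    D=[];
    for _ in range(k): p,d=vision.camera(n); D.append(np.where(d==0,np.nan,d))
    d=np.nan_to_num(np.nanmedian(D,0)); np.savez('last_%s.npz'%n,p=p,d=d); return p,d
def fit(W,u0,v0,u1,v1,lo,hi):
    Z=W[...,2]; m=np.zeros(Z.shape,np.uint8); m[v0:v1,u0:u1]=((Z>lo)&(Z<hi))[v0:v1,u0:u1]
    n,l,s,_=cv2.connectedComponentsWithStats(m,connectivity=4); i=1+np.argmax(s[1:,4]); P=W[l==i]
    # moments-based refinement: centroid & principal axis
    q=cv2.minAreaRect(P[:,:2].astype(np.float32)); C=np.cov(P[:,:2].T); w,V=np.linalg.eigh(C); a=np.degrees(np.arctan2(V[1,1],V[0,1]))
    return P,q,a
L=[('plate',(125,185,175,272),.0015,.008),('lug',(128,215,168,245),.028,.04),('car',(255,160,365,262),.006,.014),('dish',(305,190,338,225),.0215,.0275),('tail',(295,168,337,200),.0265,.0335),('grip',(262,180,286,200),.066,.08),('head',(318,218,345,243),.0405,.048)]
if __name__=='__main__':
    p,d=med('top'); W=cloud('top',d)
    for n,b,lo,hi in L:
        P,q,a=fit(W,*b,lo,hi); print(n,len(P),np.round(q[0],4),np.round(q[1],4),round(q[2],2),'pca',a.round(2),P.mean(0).round(4),P[:,2].std().round(4))
    Z=W[...,2]; m=(Z<.0015)[235:266,132:160]
    n,l,s,c=cv2.connectedComponentsWithStats(m.astype(np.uint8),connectivity=4)
    for i in range(1,n):
        if 20<s[i,4]<150: P=W[235:266,132:160][l==i]; print('hole',s[i],P.mean(0).round(4),cv2.minAreaRect(P[:,:2].astype(np.float32)))
E
python3 m2.py
```

```text
plate 1352 [0.5589 0.2618] [0.0526 0.15  ] 83.15 pca 172.85 [0.5604 0.26   0.0038] 0.0008
lug 72 [0.5537 0.261 ] [0.0118 0.0258] 80.3 pca 174.08 [0.5536 0.2606 0.0334] 0.0013
car 4322 [ 0.5953 -0.0945] [0.1701 0.175 ] 9.68 pca 109.92 [ 0.5834 -0.0919  0.0099] 0.0008
dish 578 [ 0.6052 -0.1209] [0.0571 0.0579] 88.92 pca 165.27 [ 0.6046 -0.1206  0.0244] 0.0007
tail 314 [ 0.6578 -0.1076] [0.0284 0.0637] 12.73 pca 102.19 [ 0.6578 -0.1087  0.0298] 0.0008
grip 51 [ 0.6375 -0.0183] [0.0147 0.0144] 89.46 pca 108.76 [ 0.6374 -0.0181  0.0721] 0.0014
head 69 [ 0.5521 -0.1375] [0.0292 0.01  ] 9.21 pca -169.11 [ 0.552  -0.1373  0.0437] 0.0009
hole [11 13  7 12 58] [ 5.043e-01  2.684e-01 -1.000e-04] ((0.5042645335197449, 0.26823946833610535), (0.012099940329790115, 0.023897221311926842), 83.0980453491211)
```

```bash
cat > go.py <<'E'
from h import *
import sys
# usage: go.py x y z yaw tilt(deg, eye end down) -> row(s) from the measured pose
def Rt(yaw,tilt): # tool frame: x down, y carrier/plate y, z plate x
    B=np.array([[0,0,1],[0,1,0],[-1,0,0]],float)
    return R.from_euler('z',yaw,degrees=True)*R.from_euler('y',-tilt,degrees=True)*R.from_matrix(B)
def row(pos,yaw,tilt):
    s=r.read_state(); A=R.from_quat(s['eef_rot']); T=Rt(yaw,tilt)
    return np.r_[A.inv().apply(np.array(pos)-s['ee_pos'])/.25,(A.inv()*T).as_rotvec()/1.5]
if __name__=='__main__':
    a=[float(v) for v in sys.argv[1:]]
    for k in range(0,len(a),5):
        print(row(a[k:k+3],a[k+3],a[k+4]).round(4))
    s=r.read_state(); A=R.from_quat(s['eef_rot']); B=Rt(0,0)
    e=(A*B.inv()).as_euler('ZYX',degrees=True); print('t',s['time'],'pos',s['ee_pos'].round(4),'yaw,tilt,roll',e[0].round(2),(-e[1]).round(2),e[2].round(2),'F',s['ft_force'].round(1),'w',round(s['width'],4))
E
python3 go.py .5538 .262 .11 -6.9 0 .5538 .262 .0075 -6.9 0
```

```text
[ 4.4990e-01 -6.7230e-01  1.6327e+00 -1.8630e-01 -0.0000e+00  1.0000e-04]
[ 8.5990e-01 -6.7220e-01  1.6327e+00 -1.8630e-01 -0.0000e+00  1.0000e-04]
t 0.4 pos [0.2433 0.5757 0.2225] yaw,tilt,roll -22.91 -0.0 -0.01 F [-0.2 -0.2  0.6] w 0.0871
```

```bash
python3 -m pendant '0.05 -0.07 0.17 -0.03 0 0;0.1 -0.14 0.34 -0.06 0 0;0.15 -0.21 0.5 -0.1 0 0;0.2 -0.28 0.67 -0.13 0 0;0.25 -0.35 0.84 -0.16 0 0;0.3 -0.4 1 -0.186 0 0;0.3 -0.4 1 -0.186 0 0' 1; python3 go.py .5538 .262 .11 -6.9 0 .5538 .262 .0075 -6.9 0
```

```text
time: 1.1
ee_pos: [0.4393, 0.3799, 0.146]
eef_rot: [0.044, 0.705, -0.047, 0.706]
ft_force: [0.0, 0.1, -0.8]
width: 0.087
[ 0.1459 -0.4085  0.5146 -0.0055  0.0007  0.0026]
[ 0.5559 -0.4069  0.5142 -0.0055  0.0007  0.0026]
t 1.1 pos [0.4393 0.3799 0.146 ] yaw,tilt,roll -7.38 0.06 -0.22 F [ 0.   0.1 -0.8] w 0.087
```

```bash
python3 -m pendant '0.03 -0.1 0.13 0 0 0;0.06 -0.2 0.26 0 0 0;0.1 -0.3 0.39 0 0 0;0.15 -0.4 0.5 0 0 0;0.15 -0.405 0.51 0 0 0;0.15 -0.405 0.51 0 0 0'; python3 go.py .5538 .262 .0075 -6.9 0
```

```text
time: 1.7
ee_pos: [0.5492, 0.2699, 0.1098]
eef_rot: [0.043, 0.706, -0.043, 0.706]
ft_force: [-0.7, 1.1, -0.4]
width: 0.0871
[ 4.091e-01 -2.900e-02  2.220e-02 -1.600e-03 -3.000e-04  2.000e-04]
t 1.7 pos [0.5492 0.2699 0.1098] yaw,tilt,roll -7.04 -0.03 -0.02 F [-0.7  1.1 -0.4] w 0.0871
```

```bash
python3 -m pendant '0 0 0 0 0 0;0 0 0 0 0 0'; python3 go.py .5538 .262 .0075 -6.9 0
```

```text
time: 1.9
ee_pos: [0.5482, 0.2723, 0.1105]
eef_rot: [0.042, 0.706, -0.041, 0.706]
ft_force: [-0.0, -0.2, -0.7]
width: 0.0873
[ 0.412  -0.0389  0.0273  0.0014  0.     -0.0008]
t 1.9 pos [0.5482 0.2723 0.1105] yaw,tilt,roll -6.78 0.0 0.07 F [-0.  -0.2 -0.7] w 0.0873
```

```bash
python3 -m pendant '0.1 -0.039 0.027 0 0 0;0.25 -0.039 0.027 0 0 0;0.38 -0.039 0.027 0 0 0;0.412 -0.039 0.027 0 0 0;0.412 -0.039 0.027 0 0 0;0.412 -0.039 0.027 0 0 0'; python3 -m pendant '0 0 0 0 0 0;0 0 0 0 0 0;0 0 0 0 0 0;0 0 0 0 0 0;0 0 0 0 0 0;0 0 0 0 0 0' -1 50; python3 go.py .5538 .262 .0075 -6.9 0
```

```text
time: 2.5
ee_pos: [0.5553, 0.261, 0.0089]
eef_rot: [0.043, 0.705, -0.042, 0.706]
ft_force: [-1.4, 0.6, 0.8]
width: 0.0872
time: 3.1
ee_pos: [0.5545, 0.26, 0.0071]
eef_rot: [0.043, 0.706, -0.043, 0.706]
ft_force: [-0.2, 0.6, -0.8]
width: 0.0471
[-0.0017  0.0077 -0.0038 -0.0003 -0.     -0.0001]
t 3.1 pos [0.5545 0.26   0.0071] yaw,tilt,roll -6.92 -0.0 0.01 F [-0.2  0.6 -0.8] w 0.0471
```

```bash
python3 -m pendant '0 0 0 0 0 0;0 0 0 0 0 0;0 0 0 0 0 0;0 0 0 0 0 0;0 0 0 0 0 0;0 0 0 0 0 0;0 0 0 0 0 0;0 0 0 0 0 0' -1 50; python3 go.py .5545 .2605 .16 -6.9 0
```

```text
time: 3.9
ee_pos: [0.5545, 0.26, 0.007]
eef_rot: [0.043, 0.706, -0.043, 0.706]
ft_force: [0.1, 1.1, -0.2]
width: 0.0118
[-6.119e-01  1.900e-03 -3.000e-04 -2.000e-04  0.000e+00 -1.000e-04]
t 3.9 pos [0.5545 0.26   0.007 ] yaw,tilt,roll -6.92 0.0 0.01 F [ 0.1  1.1 -0.2] w 0.0118
```

```bash
python3 -m pendant '-0.1 0 0 0 0 0;-0.3 0 0 0 0 0;-0.5 0 0 0 0 0;-0.6 -0.15 0 0 0 0;-0.6 -0.35 0 0 0 0;-0.6 -0.55 0 0 0 0;-0.6 -0.75 0 0 0 0;-0.6 -0.9 0 0 0 0'; python3 -m pendant '0 -0.05 0 0 0 0;0 -0.05 0 0 0 0;0 -0.05 0 0 0 0' ; python3 go.py .5605 -.1361 .15 9.68 0 .5605 -.1361 .15 9.68 36
```

```text
time: 4.7
ee_pos: [0.5265, 0.033, 0.157]
eef_rot: [0.043, 0.706, -0.044, 0.706]
ft_force: [1.3, -0.5, -1.5]
width: 0.0118
time: 5.0
ee_pos: [0.5259, 0.0255, 0.157]
eef_rot: [0.043, 0.706, -0.042, 0.706]
ft_force: [-0.2, 0.1, -1.0]
width: 0.0114
[ 2.740e-02 -6.251e-01  2.146e-01 -1.925e-01 -1.000e-04 -5.000e-04]
[ 0.0274 -0.6251  0.2146 -0.1863 -0.416   0.06  ]
t 5.0 pos [0.5259 0.0255 0.157 ] yaw,tilt,roll -6.87 -0.01 0.04 F [-0.2  0.1 -1. ] w 0.0114
```

```bash
python3 -m pendant '0 -0.1 0.04 -0.03 -0.07 0.01;0 -0.22 0.08 -0.06 -0.14 0.02;0.01 -0.34 0.12 -0.09 -0.21 0.03;0.02 -0.45 0.16 -0.125 -0.28 0.04;0.027 -0.55 0.2 -0.155 -0.35 0.05;0.027 -0.625 0.215 -0.186 -0.416 0.06;0.027 -0.625 0.215 -0.186 -0.416 0.06;0.027 -0.625 0.215 -0.186 -0.416 0.06'; python3 -m pendant '0 0 0 0 0 0;0 0 0 0 0 0' ; python3 go.py .5605 -.1361 .105 9.68 36
```

```text
time: 5.8
ee_pos: [0.5598, -0.1375, 0.1494]
eef_rot: [-0.038, 0.452, 0.075, 0.888]
ft_force: [0.3, -0.1, -1.8]
width: 0.0119
time: 6.0
ee_pos: [0.5612, -0.1355, 0.1505]
eef_rot: [-0.039, 0.453, 0.076, 0.888]
ft_force: [-0.4, 0.2, -1.3]
width: 0.0115
[ 0.1456 -0.0019 -0.1095  0.0006 -0.0005 -0.0004]
t 6.0 pos [ 0.5612 -0.1355  0.1505] yaw,tilt,roll 9.75 35.96 -0.01 F [-0.4  0.2 -1.3] w 0.0115
```

Now down to the staging height, then look.

```bash
python3 -m pendant '0.05 0 -0.04 0 0 0;0.1 0 -0.08 0 0 0;0.145 -0.002 -0.11 0 0 0;0.145 -0.002 -0.11 0 0 0;0.145 -0.002 -0.11 0 0 0;0.145 -0.002 -0.11 0 0 0' ; python3 go.py .5605 -.1361 .075 9.68 36
python3 - <<'E'
from m2 import *
pt,dt=med('top',4); ps,ds=med('scene',4)
a=pt[180:260,275:355]; b=ps[160:220,210:290]
f=lambda a,h:cv2.resize(a,(400,h),interpolation=cv2.INTER_CUBIC)
o=np.zeros((400,800,3),np.uint8); o[:400,:400]=f(a,400); o[:300,400:]=f(b,300)
cv2.imwrite('pics/stage.png',np.clip(o*1.6,0,255).astype(np.uint8))
E
```

```text
time: 6.6
ee_pos: [0.5582, -0.1349, 0.1081]
eef_rot: [-0.039, 0.452, 0.075, 0.888]
ft_force: [-20.9, -35.3, -7.4]
width: 0.0117
[ 0.1121 -0.0059 -0.0711  0.001   0.0002  0.0015]
t 6.6 pos [ 0.5582 -0.1349  0.1081] yaw,tilt,roll 9.79 36.02 -0.19 F [-20.9 -35.3  -7.4] w 0.0117
```

View pics/stage.png

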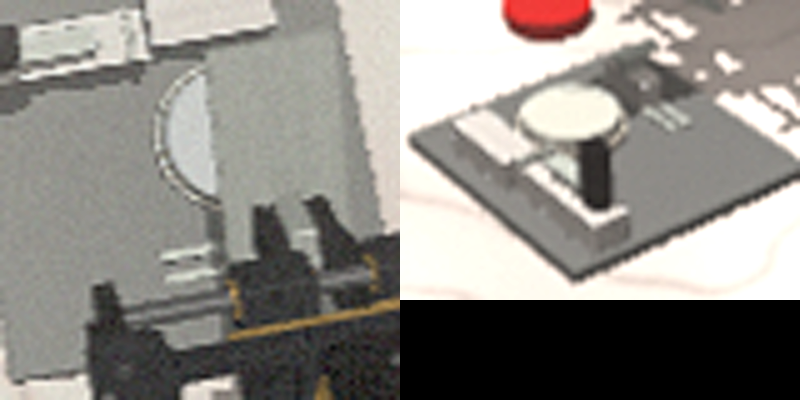

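```bash
python3 go.py .5605 -.1361 .15 9.68 36
python3 - <<'E'
from h import *
print(r.read_state()['joint_positions'].round(3), r.read_state()['torque'].round(2))
p,d=load('scene'); W=cloud('scene',d)
a=p[20:320,150:512]; cv2.imwrite('pics/sc2.png',np.clip(cv2.resize(a,(724,600),interpolation=cv2.INTER_CUBIC)*1.3,0,255).astype(np.uint8))
E
```

```text
[-1.276e-01  4.700e-03  1.111e-01 -2.000e-03 -1.000e-04  3.300e-03]
t 7.0 pos [ 0.557  -0.138   0.1079] yaw,tilt,roll 9.46 36.0 -0.16 F [-0.4 -0.2 -0.7] w 0.0117
[-0.991 -0.092  1.339  2.28  -0.591  0.39   2.602] [-0.16  0.98  0.01]
```

View pics/sc2.png

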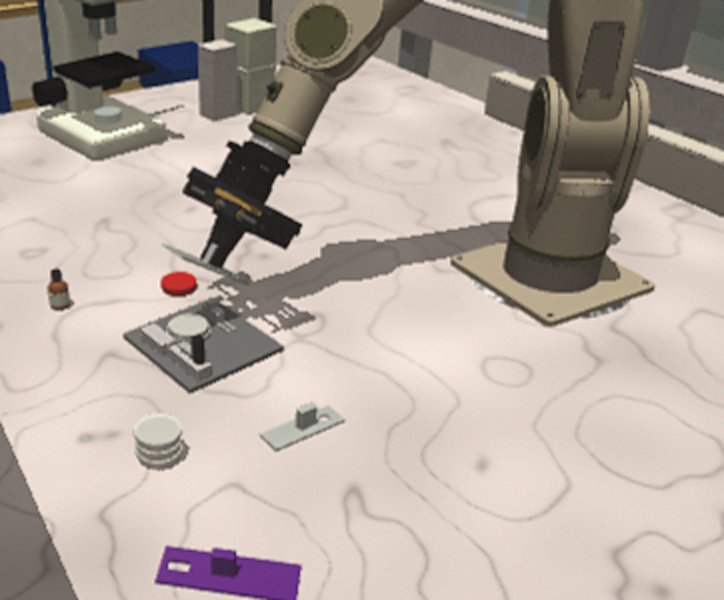

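The real problem is joint limits: joint 7 reads 2.602 and joint 3 reads 1.339, both at their ends. I'll back off and identify the kinematics.

```bash
python3 - <<'E'
import json
from h import *
s=r.read_state(); json.dump([[[-1.1936237,.33280008,-.06472526,1.46082261,.02162097,1.34988845,-.08853525],[0.2432,.5755,.2222],[0.13997007,0.69309122,-0.14082504,0.69296555]],[list(s['joint_positions']),list(s['ee_pos']),list(s['eef_rot'])]],open('jd.json','w'))
E
python3 -m pendant '-0.06 0 0.05 0.01 0 0;-0.12 0 0.1 0.02 0 0;-0.16 0 0.13 0.03 0 0;-0.16 0 0.13 0.03 0 0;-0.16 0 0.13 0.03 0 0;-0.16 0 0.13 0.03 0 0'
python3 go.py .5605 -.1361 .105 9.68 36
cat > kin.py <<'E'
from h import *
import json,itertools
from scipy.optimize import least_squares
D=json.load(open('jd.json')); s=r.read_state(); D.append([list(s['joint_positions']),list(s['ee_pos']),list(s['eef_rot'])])
json.dump(D,open('jd.json','w'))
def chain(q,S):
    M=R.identity(); out=[]
    for i in range(7):
        M=M*R.from_euler('z' if i%2==0 else 'y',S[i]*q[i]); out.append(M)
    return out
res=[]
for S in itertools.product([1,-1],repeat=7):
    for o in range(2):
        Z=[R.from_quat(d[2]) for d in D]; C=[chain(d[0],S)[-1] for d in D]
        # Z_i = Rz(o)*C_i*K ; compare relative
        base=R.from_euler('z',o*np.pi)
        T=[(c.inv()*base.inv()*z) for c,z in zip(C,Z)]
        e=max((T[0].inv()*t).magnitude() for t in T); res.append((e,S,o))
res.sort(key=lambda t:t[0]); 
for t in res[:4]: print(t)
print(np.round([d[0] for d in D],3))
E
python3 kin.py
```

```text
time: 7.6
ee_pos: [0.5591, -0.1363, 0.1578]
eef_rot: [-0.018, 0.455, 0.063, 0.888]
ft_force: [-0.5, -0.8, -2.0]
width: 0.0117
[ 0.1746 -0.005  -0.1192 -0.0312 -0.0012  0.0024]
t 7.6 pos [ 0.5591 -0.1363  0.1578] yaw,tilt,roll 6.37 35.85 1.74 F [-0.5 -0.8 -2. ] w 0.0117
(1.2009664270407412e-08, (-1, 1, -1, 1, -1, 1, -1), 0)
(1.2009664319294483e-08, (-1, -1, -1, -1, -1, -1, -1), 1)
(0.8670839220043476, (-1, 1, -1, -1, -1, -1, -1), 1)
(0.8670839220043479, (-1, -1, -1, 1, -1, 1, -1), 0)
[[-1.194  0.333 -0.065  1.461  0.022  1.35  -0.089]
 [-0.991 -0.092  1.339  2.28  -0.591  0.39   2.602]
 [-0.656 -0.176  0.947  2.224 -0.299  0.476  2.245]]
```

```bash
cat > fk.py <<'E'
from h import *
import json
from scipy.optimize import least_squares
from go import Rt
S=np.array([-1,1,-1,1,-1,1,-1])
lo=np.array([-2.6,-.5,-1.47,.16,-1.27,.06,-2.6]);hi=np.array([2.6,2.12,1.34,2.42,4.41,2.06,2.6])
D=json.load(open('jd.json'))
def ch(q):
    M=R.identity();o=[]
    for i in range(7): M=M*R.from_euler('zy'[i%2],S[i]*q[i]);o.append(M)
    return o
K=ch(D[0][0])[-1].inv()*R.from_quat(D[0][2])
def pos(q,L):
    o=ch(q); return np.array([0,0,L[0]])+o[1].apply([0,0,L[1]])+o[3].apply([0,0,L[2]])+o[6].apply([0,0,L[3]])
f=least_squares(lambda L:np.concatenate([pos(d[0],L)-d[1] for d in D]),[.3,.4,.4,.2]); L=f.x
def err(q,P,T): return np.r_[(pos(q,L)-P)*5,(T.inv()*(ch(q)[-1]*K)).as_rotvec()]
def ik(P,yaw,tilt,half,q0,w=.02,qr=None):
    T=Rt(yaw,tilt)*R.from_euler('x',180*half,degrees=True); qr=np.array(q0 if qr is None else qr)
    s=least_squares(lambda q:np.r_[err(q,P,T),w*.05*(q-qr)],np.clip(q0,lo+.01,hi-.01),bounds=(lo,hi)); return s.x,np.abs(err(s.x,P,T)).max()
if __name__=='__main__':
    print('L',L.round(4),'res',np.abs(f.fun).max())
    for half in(0,1):
        for nm,P,y,t in[('grasp',(.5545,.26,.007),-6.9,0),('stage',(.5605,-.1361,.105),9.68,36),('in',(.593,-.1305,.075),9.68,36),('level',(.608,-.128,.037),9.68,0)]:
            for q0 in([.2,.5,0,1.5,0,1.2,0],[.2,.5,0,1.5,0,1.2,2.5],[.2,.5,0,1.5,0,1.2,-2.5],[.2,0,.9,2.2,3,.5,0]):
                q,e=ik(P,y,t,half,q0); 
                if e<2e-3: print(half,nm,q.round(2),'margin',np.min(np.minimum(q-lo,hi-q)).round(2))
E
python3 fk.py
```

```text
L [0.2383 0.4649 0.5029 0.3428] res 0.03719734667412336
0 grasp [-0.08  0.51 -0.45  1.75  0.27  0.95  0.81] margin 0.67
0 grasp [-0.48  0.47  0.06  1.75 -0.03  0.92  1.04] margin 0.67
0 grasp [ 0.25  0.66 -0.9   1.75  0.59  1.04  0.58] margin 0.57
0 stage [ 1.84  0.19 -1.47  2.24 -0.39  0.38  2.49] margin 0.0
0 stage [ 1.8   0.14 -1.41  2.24 -0.52  0.4   2.6 ] margin 0.0
0 in [ 1.64  0.59 -1.45  2.2   0.81  0.38  1.44] margin 0.02
0 in [ 1.24  0.21 -0.9   2.2  -0.53  0.31  2.6 ] margin 0.0
0 level [ 0.52  0.48 -0.39  1.71  0.21  1.    1.79] margin 0.71
0 level [ 0.12  0.45  0.11  1.71 -0.06  0.99  1.99] margin 0.61
0 level [ 0.92  0.65 -0.95  1.71  0.58  1.1   1.53] margin 0.52
1 grasp [-0.59  0.48  0.19  1.75 -0.11  0.93 -2.05] margin 0.55
1 grasp [-0.18  0.49 -0.32  1.75  0.18  0.93 -2.27] margin 0.33
1 stage [ 0.33  0.03  0.11  2.24 -0.82  0.48 -0.3 ] margin 0.18
1 stage [ 0.37  0.03  0.07  2.24 -0.82  0.48 -0.3 ] margin 0.18
1 in [ 0.35  0.14  0.04  2.2  -0.92  0.41 -0.22] margin 0.22
1 in [ 0.64  0.14 -0.26  2.2  -0.84  0.38 -0.28] margin 0.22
1 level [ 0.02  0.46  0.24  1.71 -0.12  0.99 -1.1 ] margin 0.71
1 level [ 0.41  0.46 -0.25  1.71  0.13  0.99 -1.29] margin 0.71
```

Tilted with this grasp, joint 7 sits at its end. With the tool half-turned it is comfortable. So: set the plate down, regrip half-turned, and go again.

```bash
cat > go.py <<'E'
from h import *
import sys,json
def Rt(yaw,tilt,half=0): # tool frame: x down, y plate y, z plate x; half: turned about x
    B=np.array([[0,0,1],[0,1,0],[-1,0,0]],float)
    return R.from_euler('z',yaw,degrees=True)*R.from_euler('y',-tilt,degrees=True)*R.from_matrix(B)*R.from_euler('x',180*half,degrees=True)
def row(pos,yaw,tilt,half):
    s=r.read_state(); A=R.from_quat(s['eef_rot']); T=Rt(yaw,tilt,half)
    return np.r_[A.inv().apply(np.array(pos)-s['ee_pos'])/.25,(A.inv()*T).as_rotvec()/1.5]
def main(half,a):
    for k in range(0,len(a),5): print(row(a[k:k+3],a[k+3],a[k+4],half).round(4))
    s=r.read_state(); A=R.from_quat(s['eef_rot']); e=(A*Rt(0,0,half).inv()).as_euler('ZYX',degrees=True)
    print('t',round(s['time'],2),'pos',s['ee_pos'].round(4),'yaw,tilt,roll',e[0].round(2),(-e[1]).round(2),e[2].round(2),'F',s['ft_force'].round(1),'M',s['torque'].round(2),'w',round(s['width'],4)); print('q',s['joint_positions'].round(3))
    D=json.load(open('jd.json')); D.append([list(s['joint_positions']),list(s['ee_pos']),list(s['eef_rot'])]); json.dump(D,open('jd.json','w'))
if __name__=='__main__':
    a=[float(v) for v in sys.argv[1:]]; main(a[0],a[1:])
E
python3 -m pendant '-0.05 0.05 -0.02 0 0.07 0;-0.05 0.15 -0.05 0 0.14 0;-0.05 0.28 -0.08 0 0.21 0;-0.05 0.42 -0.1 0 0.28 0;-0.05 0.58 -0.12 0 0.35 0;-0.05 0.75 -0.12 0 0.416 0;-0.05 0.9 -0.12 0 0.416 0;-0.05 0.9 -0.12 0 0.416 0'; python3 -m pendant '0 0 0 0 0 0;0 0 0 0 0 0'; python3 go.py 0 .5 .24 .15 10 0 .5 .24 .0075 10 0
```

```text
time: 8.4
ee_pos: [0.4984, 0.0893, 0.1555]
eef_rot: [-0.04, 0.706, 0.058, 0.705]
ft_force: [-0.4, -0.3, -1.4]
width: 0.0117
time: 8.6
ee_pos: [0.4992, 0.0822, 0.1565]
eef_rot: [-0.037, 0.705, 0.054, 0.706]
ft_force: [0.1, 0.2, -2.2]
width: 0.0117
[ 0.0413  0.6248  0.0843 -0.0305  0.0024 -0.016 ]
[ 0.6111  0.6111  0.0826 -0.0305  0.0024 -0.016 ]
t 8.6 pos [0.4992 0.0822 0.1565] yaw,tilt,roll 7.38 0.17 1.38 F [ 0.1  0.2 -2.2] M [-0.06 -0.    0.04] w 0.0117
q [-0.72   0.114  0.519  1.886 -0.088  1.153  1.532]
```

```bash
python3 -m pendant '0.04 0.12 0.02 0 0 0;0.04 0.28 0.03 -0.01 0 0;0.04 0.45 0.05 -0.02 0 -0.01;0.05 0.6 0.08 -0.03 0.002 -0.016;0.2 0.611 0.083 -0.03 0.002 -0.016;0.4 0.611 0.083 -0.03 0.002 -0.016;0.55 0.611 0.083 -0.03 0.002 -0.016;0.6 0.611 0.083 -0.03 0.002 -0.016'; python3 -m pendant '0 0 0 0 0 0;0 0 0 0 0 0'; python3 go.py 0 .5 .24 .0075 10 0
```

```text
time: 9.4
ee_pos: [0.4983, 0.2384, 0.0073]
eef_rot: [-0.062, 0.706, 0.06, 0.703]
ft_force: [0.5, -0.2, -0.8]
width: 0.0116
time: 9.6
ee_pos: [0.5014, 0.2407, 0.0123]
eef_rot: [-0.061, 0.703, 0.062, 0.705]
ft_force: [0.4, 0.1, -1.5]
width: 0.0116
[ 0.0192 -0.0017 -0.0062 -0.0007  0.002  -0.0005]
t 9.6 pos [0.5014 0.2407 0.0123] yaw,tilt,roll 9.94 0.17 0.04 F [ 0.4  0.1 -1.5] M [ 0.06  0.01 -0.04] w 0.0116
q [-0.842  0.412  0.371  1.874 -0.188  0.887  1.363]
```

```bash
python3 -m pendant '0.018 0 -0.004 0 0.002 0;0.018 0 -0.004 0 0.002 0;0.018 0 -0.004 0 0.002 0'; python3 go.py 0; python3 -m pendant '0 0 0 0 0 0;0 0 0 0 0 0;0 0 0 0 0 0;0 0 0 0 0 0;-0.1 0 0 0 0 0;-0.25 0 0 0 0 0;-0.25 0 0 0 0 0' -0.1; python3 -m pendant '0 0 0 0.1 0 0;0 0 0 0.2 0 0;0 0 0 0.3 0 0;0 0 0 0.4 0 0;0 0 0 0.5 0 0;0 0 0 0.6 0 0;0 0 0 0.7 0 0;0 0 0 0.78 0 0'; python3 go.py 1
```

```text
time: 9.9
ee_pos: [0.4995, 0.241, 0.007]
eef_rot: [-0.061, 0.705, 0.062, 0.704]
ft_force: [-0.3, -0.1, -2.1]
width: 0.0117
t 9.9 pos [0.4995 0.241  0.007 ] yaw,tilt,roll 10.01 -0.06 0.04 F [-0.3 -0.1 -2.1] M [0.05 0.04 0.02] w 0.0117
q [-0.841  0.419  0.367  1.877 -0.192  0.88   1.366]
time: 10.6
ee_pos: [0.502, 0.242, 0.0733]
eef_rot: [-0.06, 0.703, 0.063, 0.706]
ft_force: [0.1, 0.2, 0.2]
width: 0.0391
time: 11.4
ee_pos: [0.4993, 0.2408, 0.0685]
eef_rot: [0.339, 0.621, -0.34, 0.62]
ft_force: [-0.8, 0.1, -0.5]
width: 0.0392
t 11.4 pos [0.4993 0.2408 0.0685] yaw,tilt,roll 122.63 0.05 0.1 F [-0.8  0.1 -0.5] M [-0.02 -0.01  0.01] w 0.0392
q [-1.034  0.359  0.597  1.848 -0.236  1.007  0.231]
```

```bash
python3 -m pendant '0 0 0 0.1 0 0;0 0 0 0.2 0 0;0 0 0 0.3 0 0;0 0 0 0.4 0 0;0 0 0 0.5 0 0;0 0 0 0.6 0 0;0 0 0 0.66 0 0;0 0 0 0.66 0 0';  python3 -m pendant '0 0 0 0.1 0 0;0 0 0 0.2 0 0;0 0 0 0.3 0 0;0 0 0 0.4 0 0;0 0 0 0.5 0 0;0 0 0 0.6 0 0;0 0 0 0.65 0 0;0 0 0 0.65 0 0'; python3 -m pendant '0 0 0 0 0 0;0 0 0 0 0 0'; python3 go.py 1 .4995 .241 .007 10 0
```

```text
time: 12.2
ee_pos: [0.4992, 0.2408, 0.0685]
eef_rot: [-0.592, -0.386, 0.593, -0.386]
ft_force: [-1.0, -0.6, -0.2]
width: 0.0395
time: 13.0
ee_pos: [0.4993, 0.2408, 0.0686]
eef_rot: [-0.703, -0.064, 0.705, -0.065]
ft_force: [0.8, 0.0, 0.7]
width: 0.0391
time: 13.2
ee_pos: [0.4993, 0.2408, 0.0688]
eef_rot: [-0.703, -0.065, 0.705, -0.065]
ft_force: [0.7, 0.6, -0.4]
width: 0.0393
[ 2.473e-01 -6.000e-04 -1.200e-03  6.400e-03  1.300e-03  2.000e-04]
t 13.2 pos [0.4993 0.2408 0.0688] yaw,tilt,roll 10.55 -0.11 0.02 F [ 0.7  0.6 -0.4] M [-0.09  0.15 -0.03] w 0.0393
q [-1.336  0.491  1.003  1.861 -0.475  1.055 -1.529]
```

```bash
python3 -m pendant '0.1 0 0 0 0 0;0.2 0 0 0.006 0.001 0;0.247 0 -0.001 0.006 0.001 0;0.247 0 -0.001 0.006 0.001 0;0.247 0 -0.001 0.006 0.001 0'; python3 -m pendant '0 0 0 0 0 0;0 0 0 0 0 0;0 0 0 0 0 0;0 0 0 0 0 0;0 0 0 0 0 0;0 0 0 0 0 0' -1 50; python3 go.py 1
cat > fk2.py <<'E'
from fk import *
def pos(q,L):
    o=ch(q); return np.array([0,0,L[0]])+o[0].apply([L[4],0,0])+o[1].apply([L[5],0,L[1]])+o[3].apply([L[6],0,L[2]])+o[4].apply([L[7],0,0])+o[6].apply([L[8],L[9],L[3]])
D=json.load(open('jd.json'))
f=least_squares(lambda L:np.r_[np.concatenate([pos(d[0],L)-d[1] for d in D]),1e-4*L[4:]],[.3,.4,.4,.2,0,0,0,0,0,0]); L=f.x
if __name__=='__main__': print(len(D),L.round(4),np.abs(f.fun[:3*len(D)]).max(), np.abs(f.fun[:3*len(D)].reshape(-1,3)).max(1).round(4))
E
python3 fk2.py
```

```text
time: 13.7
ee_pos: [0.4999, 0.2407, 0.0076]
eef_rot: [-0.704, -0.061, 0.704, -0.061]
ft_force: [0.5, -0.4, 0.4]
width: 0.0391
time: 14.3
ee_pos: [0.4995, 0.2409, 0.0073]
eef_rot: [-0.704, -0.061, 0.705, -0.061]
ft_force: [-1.6, 0.3, 2.8]
width: 0.0116
t 14.3 pos [0.4995 0.2409 0.0073] yaw,tilt,roll 9.88 -0.02 0.02 F [-1.6  0.3  2.8] M [-0.1   0.33  0.05] w 0.0116
q [-1.27   0.578  0.922  1.898 -0.565  0.951 -1.48 ]
9 [ 0.28    0.476   0.5582  0.3399 -0.0131 -0.0329  0.0253  0.0132  0.0116
 -0.015 ] 0.029458979641514033 [0.0295 0.0141 0.0019 0.0116 0.0087 0.0086 0.0113 0.0104 0.0178]
```

Run:
```python
import fk2,fk
fk.pos=fk2.pos; fk.L=fk2.L
from fk2 import *
import numpy as np
for nm,P,y,t in[('air',(.53,.05,.15),10,0),('stage0',(.5605,-.1361,.15),9.68,36),('stage',(.5605,-.1361,.105),9.68,36),('in',(.593,-.1305,.075),9.68,36),('mid',(.60,-.13,.06),9.68,18),('level',(.608,-.128,.037),9.68,0)]:
    for j3 in(0,.6,1,1.3):
        fk.lo[2]=j3-.01; fk.hi[2]=j3+.01
        q,e=ik(P,y,t,1,[-.6,.2,j3,2.2,-.6,.5,-.5]); print(nm,q.round(2),round(e,4))
```

```text
air [-0.08  0.21  0.01  1.78 -0.    1.15 -1.47] 0.0
air [-0.67  0.24  0.61  1.8  -0.15  1.15 -1.4 ] 0.0
air [-1.02  0.3   1.    1.82 -0.27  1.17 -1.33] 0.0
air [-1.25  0.44  1.3   1.85 -0.46  1.2  -1.2 ] 0.0
stage0 [ 0.45  0.01  0.01  2.11 -0.67  0.6  -0.46] 0.0
stage0 [-0.21 -0.01  0.61  2.12 -0.63  0.56 -0.54] 0.0
stage0 [-0.64 -0.07  0.99  2.15 -0.5   0.53 -0.67] 0.0
stage0 [-1.11 -0.47  1.29  2.17  0.36  0.54 -1.38] 0.0108
stage [ 0.45  0.09  0.01  2.14 -0.78  0.52 -0.32] 0.0
stage [-0.19  0.09  0.61  2.16 -0.84  0.51 -0.33] 0.0
stage [-0.61  0.08  1.    2.18 -0.86  0.51 -0.34] 0.0
stage [-0.91  0.07  1.29  2.21 -0.85  0.5  -0.36] 0.0
in [ 0.41  0.2   0.01  2.09 -0.86  0.45 -0.27] 0.0
in [-0.21  0.22  0.61  2.11 -1.04  0.5  -0.19] 0.0
in [-0.59  0.28  0.99  2.14 -1.19  0.56 -0.12] 0.0
in [-0.88  0.4   1.29  2.17 -1.27  0.64 -0.13] 0.0255
mid [ 0.29  0.32  0.01  1.87 -0.23  0.68 -0.94] 0.0
mid [-0.28  0.36  0.61  1.89 -0.52  0.72 -0.77] 0.0
mid [-0.62  0.47  0.99  1.92 -0.77  0.79 -0.62] 0.0
mid [-0.83  0.7   1.29  1.95 -1.08  0.94 -0.45] 0.0
level [ 0.21  0.51  0.01  1.63 -0.01  1.   -1.18] 0.0
level [-0.3   0.58  0.61  1.65 -0.38  1.03 -0.97] 0.0
level [-0.58  0.74  0.99  1.68 -0.68  1.11 -0.79] 0.0
level [-0.75  0.98  1.29  1.7  -1.    1.26 -0.62] 0.0
```

```bash
python3 go.py 1 .5 .24 .15 10 0 .53 .05 .15 10 0
```

```text
[-5.709e-01  3.700e-03 -1.100e-03 -1.400e-03  2.000e-04  2.000e-04]
[-5.712e-01  7.730e-01  1.110e-02 -1.400e-03  2.000e-04  2.000e-04]
t 14.3 pos [0.4995 0.2409 0.0073] yaw,tilt,roll 9.88 -0.02 0.02 F [-1.6  0.3  2.8] M [-0.1   0.33  0.05] w 0.0116
q [-1.27   0.578  0.922  1.898 -0.565  0.951 -1.48 ]
```

```bash
python3 -m pendant '-0.1 0 0 0 0 0;-0.28 0 0 0 0 0;-0.45 0.02 0 0 0 0;-0.57 0.1 0 0 0 0;-0.57 0.27 0 0 0 0;-0.57 0.45 0 0 0 0;-0.57 0.62 0 0 0 0;-0.57 0.77 0.011 0 0 0'; python3 -m pendant '0 0 0 0 0 0;0 0 0 0 0 0'; python3 go.py 1 .5605 -.1361 .15 9.68 0 .5605 -.1361 .15 9.68 36
```

```text
time: 15.1
ee_pos: [0.5298, 0.0485, 0.1495]
eef_rot: [-0.704, -0.061, 0.705, -0.06]
ft_force: [0.3, -0.5, -1.8]
width: 0.0118
time: 15.3
ee_pos: [0.5296, 0.0499, 0.1494]
eef_rot: [-0.704, -0.06, 0.705, -0.06]
ft_force: [0.3, 1.6, -1.7]
width: 0.0119
[-2.90e-03  7.54e-01  4.00e-03  6.00e-04  4.00e-04  4.00e-04]
[-2.900e-03  7.540e-01  4.000e-03  5.000e-04  4.193e-01  6.000e-04]
t 15.3 pos [0.5296 0.0499 0.1494] yaw,tilt,roll 9.73 -0.04 0.04 F [ 0.3  1.6 -1.7] M [0.02 0.2  0.02] w 0.0119
q [-1.147  0.332  1.153  1.845 -0.329  1.178 -1.286]
```

```bash
cat > sim.py <<'E'
import fk,fk2
from fk2 import *
from go import Rt
from scipy.spatial.transform import Slerp
def kin(q): return pos(q,L),ch(q)[-1]*K
def jac(q):
    p,Q=kin(q);J=np.zeros((6,7))
    for i in range(7):
        d=np.array(q);d[i]+=1e-5;p2,Q2=kin(d);J[:3,i]=(p2-p)/1e-5;J[3:,i]=(Q2*Q.inv()).as_rotvec()/1e-5
    return J
def move(q,dp,drot,n=25,wl=1.0,lam=1e-3,home=None,kh=0):
    """dp world shift, drot world rotvec, relative"""
    q=np.array(q,float);p0,Q0=kin(q)
    Wt=np.diag([wl]*3+[1.]*3)
    for k in range(1,n+1):
        for _ in range(2):
            p,Q=kin(q);e=np.r_[p0+np.array(dp)*k/n-p,((R.from_rotvec(np.array(drot)*k/n)*Q0)*Q.inv()).as_rotvec()]
            J=jac(q);Ji=J.T@np.linalg.inv(J@J.T+lam**2*np.eye(6)); q=q+Ji@e
            if home is not None: q=q+(np.eye(7)-Ji@J)@(kh/n*(np.array(home)-q))
            q=np.clip(q,lo,hi)
    return q
if __name__=='__main__':
    print(np.abs(f.fun[:3*len(D)]).max())
    for lam in(1e-3,.1):
        q=move([-.841,.419,.367,1.877,-.192,.88,1.366],(0,0,.0615),(0,0,0)); q=move(q,(0,0,0),(0,0,-np.pi*.999),lam=lam); print('turn sim',q.round(2),'real [-1.336 .491 1.003 1.861 -.475 1.055 -1.529]')
        q=move([-1.27,.578,.922,1.898,-.565,.951,-1.48],(0,0,.142),(0,0,0),lam=lam);q=move(q,(.03,-.191,0),(0,0,0),lam=lam); print('trans sim',q.round(2),'real [-1.147 .332 1.153 1.845 -.329 1.178 -1.286]')
E
python3 sim.py
```

```text
0.031887524357568225
turn sim [-1.19  0.44  0.82  1.84 -0.37  1.03 -1.61] real [-1.336 .491 1.003 1.861 -.475 1.055 -1.529]
trans sim [-1.21  0.31  1.19  1.88 -0.31  1.16 -1.3 ] real [-1.147 .332 1.153 1.845 -.329 1.178 -1.286]
turn sim [-1.19  0.44  0.83  1.84 -0.37  1.03 -1.61] real [-1.336 .491 1.003 1.861 -.475 1.055 -1.529]
trans sim [-1.21  0.31  1.19  1.88 -0.31  1.16 -1.3 ] real [-1.147 .332 1.153 1.845 -.329 1.178 -1.286]
```

```bash
cat > loop.py <<'E'
from sim import *
import itertools
q0=np.array([-1.147,.332,1.153,1.845,-.329,1.178,-1.286])
c,s=np.cos(.17),np.sin(.17); ty=np.array([-s,c,0])
prim={}
for g in(1,-1):
    prim['yaw%+d'%g]=((0,0,0),(0,0,g*1.0)); prim['tilt%+d'%g]=((0,0,0),-ty*g*.6); prim['roll%+d'%g]=((0,0,0),np.array([c,s,0])*g*.5)
    prim['y%+d'%g]=((0,g*.2,0),(0,0,0)); prim['z%+d'%g]=((0,0,g*.15),(0,0,0)); prim['x%+d'%g]=((g*.12,0,0),(0,0,0))
out=[]
for a,b in itertools.permutations(prim,2):
    if a[:-2]==b[:-2]: continue
    q=q0;mx=0;ok=True
    for n,sg in((a,1),(b,1),(a,-1),(b,-1)):
        dp,dr=prim[n]; q=move(q,np.array(dp)*sg,np.array(dr)*sg,n=8)
        ok&=np.all(q>lo+.03)&np.all(q<hi-.03)
    P,Q=kin(q);P0,Q0=kin(q0)
    if ok and np.abs(P-P0).max()<.02: out.append((q[2],a,b,q.round(2)))
out.sort(key=lambda t:t[0])
for o in out[:10]: print(o)
E
timeout 300 python3 loop.py
```

```text
(np.float64(0.26401746068516324), 'yaw+1', 'tilt+1', array([-0.58,  0.41,  0.26,  1.64,  0.35,  1.43, -1.68]))
(np.float64(0.44603402182804214), 'yaw+1', 'roll+1', array([-0.71, -0.09,  0.45,  2.13,  0.41,  0.73, -1.81]))
(np.float64(0.5787886894873163), 'roll+1', 'tilt+1', array([-0.58,  0.29,  0.58,  1.74, -0.23,  1.26, -1.06]))
(np.float64(0.5808350426294829), 'tilt+1', 'roll-1', array([-0.59,  0.19,  0.58,  1.84, -0.23,  1.11, -1.05]))
(np.float64(0.6019368429091477), 'y-1', 'tilt+1', array([-0.65,  0.22,  0.6 ,  1.81, -0.13,  1.16, -1.41]))
(np.float64(0.7804734691440272), 'tilt+1', 'y+1', array([-0.82,  0.24,  0.78,  1.82, -0.18,  1.16, -1.38]))
(np.float64(0.822130157435756), 'roll+1', 'x-1', array([-0.86,  0.24,  0.82,  1.82, -0.19,  1.16, -1.38]))
(np.float64(0.8483253546513223), 'x-1', 'roll-1', array([-0.88,  0.25,  0.85,  1.82, -0.2 ,  1.16, -1.37]))
(np.float64(0.886819887313901), 'yaw+1', 'x-1', array([-0.92,  0.25,  0.89,  1.83, -0.21,  1.16, -1.36]))
(np.float64(0.9198318682944044), 'yaw+1', 'roll-1', array([-0.69,  0.69,  0.92,  1.5 , -0.55,  1.69, -0.99]))
```

```bash
cat > plan.py <<'E'
from sim import *
q0=np.array([-1.147,.332,1.153,1.845,-.329,1.178,-1.286])
c,s=np.cos(.169),np.sin(.169); ty=np.array([-s,c,0])
P0=kin(q0)[0]
def run(nm,seq):
    q=q0;print(nm)
    for dp,dr in seq:
        q=move(q,dp,dr,n=12); print('  ',q.round(2),'m',np.min(np.minimum(q-lo,hi-q)).round(2))
z3=(0,0,0)
def yaw(a): return (z3,(0,0,a))
def tilt(a,y=0): return (z3,-R.from_euler('z',y).apply(ty)*a)
tail=[((.0,0,-.045),z3),((.033,.006,-.03),z3),((.008,.001,-.015),ty*.3),((.007,.001,-.023),ty*.328)]
T=((.031,-.186,0),z3)
run('tilt,trans',[tilt(.628),T]+tail)
run('trans,tilt',[T,tilt(.628)]+tail)
for a in(.4,.7):
    run('yaw%g,tilt,unyaw,trans'%a,[yaw(a),tilt(.628,a),yaw(-a),T]+tail)
E
python3 plan.py
```

```text
tilt,trans
   [-1.   -0.34  0.81  2.29  0.49  0.49 -1.9 ] m 0.13
   [-1.1  -0.5   1.28  2.18  0.47  0.56 -1.44] m 0.0
   [-1.2  -0.47  1.34  2.23  0.48  0.45 -1.43] m 0.0
   [-1.39 -0.42  1.34  2.22  0.46  0.36 -1.44] m 0.0
   [-1.67 -0.38  1.34  2.06  0.36  0.71 -1.41] m 0.0
   [-2.01 -0.5   1.34  1.9   0.39  1.07 -1.46] m 0.0
trans,tilt
   [-0.71  0.49  1.12  1.73 -0.46  1.22 -0.88] m 0.22
   [-0.86 -0.19  1.17  2.17 -0.25  0.5  -0.86] m 0.17
   [-1.1  -0.16  1.34  2.23 -0.38  0.41 -0.72] m 0.0
   [-1.36 -0.08  1.34  2.28 -0.68  0.36 -0.49] m 0.0
   [-1.15  0.43  1.25  2.05 -0.94  0.86 -0.48] m 0.09
   [-0.93  0.71  1.12  1.78 -0.89  1.23 -0.63] m 0.22
yaw0.4,tilt,unyaw,trans
   [-1.09  0.32  1.08  1.83 -0.3   1.17 -0.92] m 0.26
   [-1.08 -0.34  1.06  2.24 -0.08  0.54 -0.91] m 0.16
   [-0.63 -0.22  0.52  2.28  0.14  0.44 -1.59] m 0.14
   [-0.94 -0.26  1.22  2.18 -0.1   0.5  -0.98] m 0.12
   [-1.13 -0.24  1.34  2.23 -0.17  0.4  -0.9 ] m 0.0
   [-1.28 -0.16  1.34  2.27 -0.44  0.34 -0.67] m 0.0
   [-1.09  0.4   1.27  2.05 -0.87  0.83 -0.51] m 0.07
   [-0.88  0.7   1.13  1.78 -0.83  1.2  -0.65] m 0.21
yaw0.7,tilt,unyaw,trans
   [-1.06  0.3   1.03  1.83 -0.28  1.17 -0.64] m 0.31
   [-1.05 -0.1   1.18  2.15 -0.64  0.79 -0.15] m 0.16
   [-0.41 -0.19  0.34  2.27 -0.01  0.43 -1.45] m 0.15
   [-0.65 -0.09  1.    2.16 -0.47  0.53 -0.68] m 0.26
   [-0.79  0.06  1.18  2.2  -0.83  0.5  -0.38] m 0.16
   [-0.68  0.31  1.09  2.15 -1.22  0.58 -0.12] m 0.05
   [-0.75  0.56  1.16  1.95 -0.93  0.85 -0.52] m 0.18
   [-0.66  0.82  1.12  1.69 -0.8   1.17 -0.72] m 0.22
```

```bash
cat >> plan.py <<'E'
print('=====')
Tb=(tuple(-np.array(T[0])),z3)
run('loop1',[T,tilt(.6),Tb,tilt(-.6),T,tilt(.628)]+tail)
run('loop short',[((.015,-.1,0),z3),tilt(.6),((-.015,.15,0),z3),tilt(-.6),((.031,-.236,0),z3),tilt(.628)]+tail)
run('loop big',[T,tilt(.6),((-.03,.27,0),z3),tilt(-.6),((.03,-.27,0),z3),tilt(.628)]+tail)
E
python3 plan.py | sed -n '/=====/,$p'
```

```text
=====
loop1
   [-0.71  0.49  1.12  1.73 -0.46  1.22 -0.88] m 0.22
   [-0.87 -0.16  1.17  2.15 -0.25  0.53 -0.88] m 0.17
   [-0.57 -0.2   0.47  2.25  0.09  0.47 -1.54] m 0.17
   [-0.6   0.21  0.54  1.81 -0.12  1.16 -1.42] m 0.61
   [-0.35  0.34  0.67  1.7  -0.22  1.18 -1.03] m 0.67
   [-0.32 -0.03  0.71  2.14 -0.59  0.56 -0.57] m 0.28
   [-0.34  0.07  0.75  2.17 -0.83  0.51 -0.35] m 0.25
   [-0.32  0.22  0.72  2.12 -1.06  0.51 -0.19] m 0.21
   [-0.47  0.39  0.82  1.92 -0.65  0.74 -0.68] m 0.5
   [-0.47  0.65  0.84  1.67 -0.54  1.07 -0.87] m 0.5
loop short
   [-0.93  0.4   1.15  1.8  -0.39  1.2  -1.06] m 0.19
   [-0.92 -0.31  0.99  2.23  0.2   0.51 -1.42] m 0.19
   [-0.81 -0.2   0.55  2.25  0.31  0.48 -1.86] m 0.17
   [-0.88  0.25  0.75  1.8  -0.18  1.16 -1.47] m 0.59
   [-0.52  0.39  0.87  1.71 -0.31  1.19 -0.97] m 0.47
   [-0.56 -0.07  0.93  2.15 -0.52  0.54 -0.64] m 0.27
   [-0.64  0.07  1.03  2.19 -0.83  0.51 -0.36] m 0.23
   [-0.57  0.27  0.97  2.14 -1.16  0.55 -0.15] m 0.11
   [-0.68  0.5   1.07  1.94 -0.84  0.81 -0.57] m 0.27
   [-0.61  0.77  1.04  1.68 -0.73  1.13 -0.76] m 0.3
loop big
   [-0.71  0.49  1.12  1.73 -0.46  1.22 -0.88] m 0.22
   [-0.87 -0.16  1.17  2.15 -0.25  0.53 -0.88] m 0.17
   [-0.55 -0.14  0.26  2.22  0.22  0.47 -1.85] m 0.2
   [-0.57  0.23  0.36  1.77 -0.09  1.16 -1.58] m 0.65
   [-0.25  0.32  0.55  1.69 -0.18  1.18 -1.05] m 0.73
   [-0.2  -0.02  0.6   2.13 -0.61  0.57 -0.55] m 0.29
   [-0.21  0.08  0.62  2.16 -0.82  0.51 -0.35] m 0.26
   [-0.19  0.21  0.59  2.12 -1.02  0.49 -0.21] m 0.25
   [-0.35  0.36  0.7   1.91 -0.58  0.72 -0.73] m 0.51
   [-0.38  0.61  0.72  1.66 -0.45  1.05 -0.92] m 0.62
```

```bash
python3 -m pendant '0 0.1 0 0 0 0;0 0.25 0 0 0 0;0 0.42 0 0 0 0;0 0.58 0 0 0 0;0 0.7 0.004 0 0 0;0 0.754 0.004 0 0 0;0 0.754 0.004 0 0 0'; python3 go.py 1; python3 -m pendant '0 0 0 0 0.05 0;0 0 0 0 0.12 0;0 0 0 0 0.2 0;0 0 0 0 0.27 0;0 0 0 0 0.34 0;0 0 0 0 0.4 0;0 0 0 0 0.4 0;0 0 0 0 0.4 0'; python3 go.py 1 .53 .02 .15 9.68 35
```

```text
time: 16.0
ee_pos: [0.5611, -0.1363, 0.1493]
eef_rot: [-0.704, -0.06, 0.705, -0.06]
ft_force: [-0.0, 0.8, -2.5]
width: 0.0117
t 16.0 pos [ 0.5611 -0.1363  0.1493] yaw,tilt,roll 9.77 -0.06 -0.04 F [-0.   0.8 -2.5] M [-0.02  0.13 -0.01] w 0.0117
q [-0.684  0.457  1.082  1.728 -0.426  1.219 -0.893]
time: 16.8
ee_pos: [0.5614, -0.1334, 0.1498]
eef_rot: [0.881, 0.078, -0.466, 0.04]
ft_force: [-0.2, -0.2, -0.5]
width: 0.0117
[-0.0091 -0.6261  0.0145  0.0021  0.0084  0.0033]
t 16.8 pos [ 0.5614 -0.1334  0.1498] yaw,tilt,roll 9.91 34.28 0.16 F [-0.2 -0.2 -0.5] M [-0.24  0.96  0.02] w 0.0117
q [-0.911 -0.237  1.169  2.211 -0.103  0.487 -1.011]
```

```bash
python3 -m pendant '0 -0.1 0 0 0 0;0 -0.25 0 0 0 0;0 -0.4 0 0 0 0;-0.009 -0.55 0.014 0 0 0;-0.009 -0.7 0.014 0 0 0;-0.009 -0.75 0.014 0 0 0;-0.009 -0.75 0.014 0 0 0'; python3 go.py 1; python3 -m pendant '0 0 0 0 -0.05 0;0 0 0 0 -0.12 0;0 0 0 0 -0.2 0;0 0 0 0 -0.27 0;0 0 0 0 -0.34 0;0 0 0 0 -0.4 0;0 0 0 0 -0.4 0;0 0 0 0 -0.4 0'; python3 go.py 1 .5605 -.1361 .15 9.68 0
```

```text
time: 17.5
ee_pos: [0.525, 0.0514, 0.1483]
eef_rot: [0.88, 0.077, -0.467, 0.042]
ft_force: [0.3, -1.3, -1.1]
width: 0.0114
t 17.5 pos [0.525  0.0514 0.1483] yaw,tilt,roll 10.13 34.08 -0.12 F [ 0.3 -1.3 -1.1] M [-0.27  0.97 -0.02] w 0.0114
q [-0.568 -0.241  0.345  2.341  0.235  0.442 -1.785]
time: 18.3
ee_pos: [0.5254, 0.0486, 0.1485]
eef_rot: [-0.704, -0.06, 0.705, -0.061]
ft_force: [-0.7, 0.1, -2.6]
width: 0.0119
[-5.100e-03  7.519e-01 -1.180e-02  2.100e-03  6.000e-04 -9.000e-04]
t 18.3 pos [0.5254 0.0486 0.1485] yaw,tilt,roll 9.86 -0.05 -0.07 F [-0.7  0.1 -2.6] M [-0.13  0.17 -0.01] w 0.0119
q [-0.628  0.18   0.499  1.837 -0.092  1.148 -1.496]
```

```bash
python3 -m pendant '0 0.1 0 0 0 0;0 0.25 0 0 0 0;0 0.42 -0.01 0 0 0;0 0.58 -0.012 0 0 0;-0.005 0.7 -0.012 0.002 0 0;-0.005 0.752 -0.012 0.002 0 0;-0.005 0.752 -0.012 0.002 0 0'; python3 -m pendant '0 0 0 0 0.05 0;0 0 0 0 0.12 0;0 0 0 0 0.2 0;0 0 0 0 0.27 0;0 0 0 0 0.34 0;0 0 0 0 0.4 0;0 0 0 0 0.419 0;0 0 0 0 0.419 0';python3 -m pendant '0 0 0 0 0 0;0 0 0 0 0 0'; python3 go.py 1 .5605 -.1361 .105 9.68 36
```

```text
time: 19.0
ee_pos: [0.5595, -0.1379, 0.1508]
eef_rot: [0.705, 0.058, -0.704, 0.059]
ft_force: [1.3, 1.0, -2.1]
width: 0.0115
time: 19.8
ee_pos: [0.5588, -0.1337, 0.15]
eef_rot: [0.888, 0.077, -0.452, 0.037]
ft_force: [0.2, -0.1, -1.3]
width: 0.0116
time: 20.0
ee_pos: [0.5607, -0.1349, 0.1511]
eef_rot: [0.888, 0.076, -0.452, 0.039]
ft_force: [0.0, -0.0, -1.0]
width: 0.0116
[1.484e-01 4.700e-03 1.098e-01 1.100e-03 1.000e-04 8.000e-04]
t 20.0 pos [ 0.5607 -0.1349  0.1511] yaw,tilt,roll 9.79 35.99 0.0 F [ 0. -0. -1.] M [-0.24  1.05 -0.  ] w 0.0116
q [-0.335 -0.087  0.654  2.219 -0.521  0.485 -0.667]
```

```bash
python3 -m pendant '0.05 0.001 0.04 0 0 0;0.1 0.003 0.08 0 0 0;0.148 0.005 0.11 0.001 0 0;0.148 0.005 0.11 0.001 0 0;0.148 0.005 0.11 0.001 0 0;0.148 0.005 0.11 0.001 0 0;0.148 0.005 0.11 0.001 0 0'; python3 go.py 1 .5605 -.1361 .075 9.68 36
cat > lat.py <<'E'
from m2 import *
def lat(tilt,px=.0006,pz=.007):
    s=r.read_state(); T=s['ee_pos']; y=np.radians(9.68); t=np.radians(tilt)
    ex=np.array([np.cos(y)*np.cos(t),np.sin(y)*np.cos(t),np.sin(t)]); ey=np.array([-np.sin(y),np.cos(y),0]); ez=np.cross(ex,ey)
    O=T-px*ex-pz*ez
    p,d=med('top',4); W=cloud('top',d); Q=W-O; X,Y,Z=Q@ex,Q@ey,Q@ez
    m=(np.abs(Z-.004)<.004)&(X>.03)&(X<.09)&(np.abs(Y)<.04)
    print('n',m.sum(),'Z',np.median(Z[m]).round(4),'tail end X',np.percentile(X[m],99.5).round(4))
    c=[]
    for a in np.arange(.035,.078,.006):
        k=m&(X>=a)&(X<a+.006); c.append((Y[k].min()+Y[k].max())/2); w=Y[k].max()-Y[k].min()
    print('mid Y mm',np.round(np.array(c)*1e3,1),'width',round(w*1e3,1)); return p
if __name__=='__main__':
    import sys; lat(float(sys.argv[1]))
E
python3 lat.py 36
```

```text
time: 20.7
ee_pos: [0.5604, -0.1372, 0.1055]
eef_rot: [0.888, 0.075, -0.452, 0.038]
ft_force: [0.2, -0.8, -2.0]
width: 0.0119
[ 0.0995 -0.0041  0.0709 -0.0007 -0.0008  0.0002]
t 20.7 pos [ 0.5604 -0.1372  0.1055] yaw,tilt,roll 9.6 36.07 0.06 F [ 0.2 -0.8 -2. ] M [-0.19  1.05 -0.02] w 0.0119
q [-0.369  0.017  0.721  2.261 -0.817  0.428 -0.374]
n 612 Z 0.0038 tail end X 0.0805
mid Y mm [ 0.2  0.4  0.6  0.4  0.5 -0.2  1.1  0.8] width 49.1
```

```bash
python3 go.py 1 .5605 -.1364 .0755 9.68 36
```

```text
[ 0.0968 -0.0025  0.0671 -0.0009 -0.0003  0.0003]
t 20.9 pos [ 0.56   -0.1372  0.1049] yaw,tilt,roll 9.58 36.02 0.08 F [ 0.3  0.  -2.7] M [-0.23  1.08  0.04] w 0.0119
q [-0.369  0.017  0.722  2.262 -0.818  0.428 -0.373]
```

```bash
python3 -m pendant '0.03 -0.002 0.02 0 0 0;0.06 -0.002 0.04 0 0 0;0.097 -0.0025 0.067 -0.001 0 0;0.097 -0.0025 0.067 -0.001 0 0;0.097 -0.0025 0.067 -0.001 0 0;0.097 -0.0025 0.067 -0.001 0 0'; python3 go.py 1 .5757 -.1338 .0755 9.68 36  .5930 -.1308 .0755 9.68 36
```

```text
time: 21.5
ee_pos: [0.5607, -0.1366, 0.0758]
eef_rot: [0.888, 0.075, -0.452, 0.038]
ft_force: [-0.1, -0.0, -1.5]
width: 0.0117
[ 0.0368 -0.001  -0.0485  0.0001 -0.0004  0.    ]
[ 7.810e-02 -1.200e-03 -1.053e-01  1.000e-04 -4.000e-04  0.000e+00]
t 21.5 pos [ 0.5607 -0.1366  0.0758] yaw,tilt,roll 9.69 36.04 -0.0 F [-0.1 -0.  -1.5] M [-0.21  1.1   0.04] w 0.0117
q [-0.342  0.099  0.707  2.28  -1.053  0.414 -0.149]
```

Run:
```python
from sim import *
q0=np.array([-.342,.099,.707,2.28,-1.053,.414,-.149]); y=np.radians(9.68); ex=np.array([np.cos(y),np.sin(y),0]); ty=np.array([-np.sin(y),np.cos(y),0])
for t in (0,3,5):
    print(t); q=move(q0,(0,0,0),ty*np.radians(t)); print(q.round(3))
    for k in range(4): q=move(q,ex*.0083,(0,0,0),n=6); print(q.round(3))
    for k in range(3): q=move(q,ex*.004-np.array([0,0,.012]),ty*np.radians((36-t)/3),n=6); print(' low',q.round(3))
```

```text
0
[-0.342  0.099  0.707  2.28  -1.053  0.414 -0.149]
[-0.345  0.117  0.703  2.265 -1.067  0.417 -0.148]
[-0.347  0.135  0.699  2.25  -1.081  0.42  -0.148]
[-0.349  0.153  0.695  2.235 -1.093  0.423 -0.149]
[-0.351  0.171  0.691  2.219 -1.103  0.426 -0.151]
 low [-0.463  0.275  0.77   2.078 -0.696  0.576 -0.614]
 low [-0.505  0.434  0.812  1.91  -0.561  0.799 -0.801]
 low [-0.484  0.608  0.814  1.724 -0.506  1.031 -0.894]
3
[-0.359  0.106  0.709  2.248 -0.884  0.436 -0.327]
[-0.362  0.125  0.706  2.233 -0.899  0.439 -0.325]
[-0.363  0.143  0.702  2.218 -0.914  0.442 -0.323]
[-0.364  0.161  0.697  2.202 -0.926  0.445 -0.323]
[-0.365  0.179  0.693  2.187 -0.938  0.449 -0.323]
 low [-0.455  0.289  0.758  2.05  -0.64   0.61  -0.672]
 low [-0.484  0.438  0.789  1.894 -0.535  0.815 -0.824]
 low [-0.467  0.599  0.79   1.723 -0.488  1.026 -0.905]
5
[-0.371  0.115  0.712  2.226 -0.789  0.458 -0.429]
[-0.373  0.133  0.708  2.21  -0.804  0.461 -0.426]
[-0.374  0.151  0.704  2.195 -0.818  0.464 -0.424]
[-0.374  0.169  0.7    2.179 -0.832  0.468 -0.423]
[-0.374  0.187  0.696  2.163 -0.844  0.472 -0.423]
 low [-0.449  0.299  0.75   2.032 -0.608  0.633 -0.706]
 low [-0.472  0.442  0.775  1.883 -0.52   0.826 -0.838]
 low [-0.456  0.594  0.776  1.722 -0.477  1.024 -0.912]
```

```bash
python3 -m pendant '0.01 0 -0.013 0 0 0;0.02 0 -0.027 0 0 0;0.03 -0.001 -0.04 0 0 0;0.037 -0.001 -0.0485 0 0 0;0.037 -0.001 -0.0485 0 0 0;0.037 -0.001 -0.0485 0 0 0;0.037 -0.001 -0.0485 0 0 0'; python3 go.py 1 .5927 -.1310 .0755 9.68 36
```

```text
time: 22.2
ee_pos: [0.5752, -0.1337, 0.0746]
eef_rot: [0.888, 0.075, -0.453, 0.038]
ft_force: [0.2, 0.1, -1.4]
width: 0.0115
[ 0.0388  0.0012 -0.0593 -0.      0.0002  0.0002]
t 22.2 pos [ 0.5752 -0.1337  0.0746] yaw,tilt,roll 9.68 35.98 0.02 F [ 0.2  0.1 -1.4] M [-0.22  1.08  0.02] w 0.0115
q [-0.345  0.135  0.697  2.252 -1.081  0.419 -0.146]
```

No contact so far. I'll move on towards the neck slowly.

```bash
python3 -m pendant '0.007 0 -0.01 0 0 0;0.014 0 -0.02 0 0 0;0.02 0 -0.03 0 0 0;0.027 0.001 -0.04 0 0 0;0.033 0.001 -0.05 0 0 0;0.037 0.001 -0.057 0 0 0;0.037 0.001 -0.057 0 0 0;0.037 0.001 -0.057 0 0 0'; python3 go.py 1 .5932 -.1309 .0755 9.68 36
```

```text
time: 23.0
ee_pos: [0.5921, -0.131, 0.0755]
eef_rot: [0.888, 0.075, -0.453, 0.038]
ft_force: [0.5, 0.1, -2.7]
width: 0.0115
[ 0.0028  0.0004 -0.0035  0.0001  0.0002  0.0002]
t 23.0 pos [ 0.5921 -0.131   0.0755] yaw,tilt,roll 9.69 35.98 0.02 F [ 0.5  0.1 -2.7] M [-0.21  1.09 -0.03] w 0.0115
q [-0.348  0.17   0.689  2.218 -1.097  0.427 -0.156]
```

```bash
python3 -m pendant '0.002 0 -0.003 0 0 0;0.004 0 -0.005 0 0 0;0.004 0 -0.005 0 0 0;0.004 0 -0.005 0 0 0'; python3 go.py 1;  python3 -m pendant '0.001 0 -0.002 0 0 0;0.003 0 -0.004 0 0 0;0.003 0 -0.004 0 0 0;0.003 0 -0.004 0 0 0'; python3 go.py 1 .5932 -.1309 .0755 9.68 36
```

```text
time: 23.4
ee_pos: [0.5937, -0.1307, 0.0755]
eef_rot: [0.888, 0.075, -0.452, 0.038]
ft_force: [0.1, -0.2, -1.0]
width: 0.0118
t 23.4 pos [ 0.5937 -0.1307  0.0755] yaw,tilt,roll 9.69 35.99 0.02 F [ 0.1 -0.2 -1. ] M [-0.25  1.12 -0.01] w 0.0118
q [-0.348  0.174  0.688  2.215 -1.1    0.428 -0.157]
time: 23.8
ee_pos: [0.5945, -0.1306, 0.0752]
eef_rot: [0.888, 0.075, -0.453, 0.038]
ft_force: [-4.8, -1.2, 0.6]
width: 0.0116
[-0.0042  0.0002  0.0037 -0.0001  0.0005  0.0002]
t 23.8 pos [ 0.5945 -0.1306  0.0752] yaw,tilt,roll 9.67 35.95 0.03 F [-4.8 -1.2  0.6] M [-0.34  1.99 -0.03] w 0.0116
q [-0.348  0.177  0.687  2.213 -1.101  0.428 -0.157]
```

```bash
cat > way.py <<'E'
from go import *
def wp(t,xw,zw,la=-.3,px=63.1,pz=7.0):
    t_=np.radians(t); c,s=np.cos(t_),np.sin(t_); a=(xw+px*c-pz*s)/1e3; z=(zw+px*s+pz*c)/1e3; l=la/1e3
    y=np.radians(9.68); return [.5521+a*np.cos(y)-l*np.sin(y),-.1375+a*np.sin(y)+l*np.cos(y),z]
if __name__=='__main__':
    v=[float(x) for x in sys.argv[1:]]
    for k in range(0,len(v),3): print(v[k],row(wp(*v[k:k+3]),9.68,v[k],1).round(4))
    main(1,[])
E
python3 way.py 36 -5 32.9 33 -5 33.1 30 -5 33.2 27 -5 33.3 24 -5 33.3 21 -5 33.3 18 -5 33.3
```

```text
36.0 [-0.004  -0.0003  0.0023 -0.0001  0.0005  0.0002]
33.0 [ 0.0086 -0.0003  0.0007 -0.0001 -0.0344  0.0002]
30.0 [ 0.0216 -0.0003  0.0001 -0.0001 -0.0693  0.0002]
27.0 [ 3.460e-02 -3.000e-04  1.000e-04 -1.000e-04 -1.042e-01  2.000e-04]
24.0 [ 4.780e-02 -2.000e-04  1.100e-03 -1.000e-04 -1.391e-01  3.000e-04]
21.0 [ 6.10e-02 -2.00e-04  2.70e-03 -1.00e-04 -1.74e-01  3.00e-04]
18.0 [ 7.410e-02 -2.000e-04  5.000e-03 -0.000e+00 -2.089e-01  3.000e-04]
t 23.8 pos [ 0.5945 -0.1306  0.0752] yaw,tilt,roll 9.67 35.95 0.03 F [-4.8 -1.2  0.6] M [-0.34  1.99 -0.03] w 0.0116
q [-0.348  0.177  0.687  2.213 -1.101  0.428 -0.157]
```

```bash
python3 -m pendant '-0.004 0 0.0023 0 0 0;0.0086 0 0.0007 0 -0.0344 0;0.0216 0 0 0 -0.0693 0;0.0346 0 0 0 -0.104 0;0.0478 0 0.001 0 -0.139 0;0.0478 0 0.001 0 -0.139 0;0.0478 0 0.001 0 -0.139 0'; python3 way.py 24 -5 33.3 21 -5 33.3 18 -5 33.3 15 -5 33.2 12 -5 33 9 -5 32.6
```

```text
time: 24.5
ee_pos: [0.6017, -0.1293, 0.0656]
eef_rot: [0.836, 0.071, -0.542, 0.046]
ft_force: [-3.6, -0.5, -0.5]
width: 0.0118
24.0 [ 0.      0.0004  0.0021  0.0006 -0.0006  0.0002]
21.0 [ 0.0133  0.0004  0.001   0.0006 -0.0355  0.0002]
18.0 [ 0.0265  0.0004  0.0006  0.0006 -0.0704  0.0002]
15.0 [ 4.020e-02  4.000e-04  1.100e-03  6.000e-04 -1.053e-01  1.000e-04]
12.0 [ 5.420e-02  4.000e-04  2.400e-03  6.000e-04 -1.402e-01  1.000e-04]
9.0 [ 6.880e-02  4.000e-04  4.700e-03  6.000e-04 -1.751e-01  1.000e-04]
t 24.5 pos [ 0.6017 -0.1293  0.0656] yaw,tilt,roll 9.73 24.05 -0.01 F [-3.6 -0.5 -0.5] M [-0.33  1.35  0.02] w 0.0118
q [-0.495  0.297  0.816  2.055 -0.721  0.602 -0.597]
```

```bash
python3 -m pendant '0 0 0.003 0 0 0;0.0133 0 0.003 0 -0.0355 0;0.0265 0 0.0025 0 -0.0704 0;0.0402 0 0.003 0 -0.105 0;0.0542 0 0.0044 0 -0.14 0;0.0542 0 0.0044 0 -0.14 0;0.0542 0 0.0044 0 -0.14 0'; python3 way.py 12 -5.5 33 9 -5.5 32.6 6 -5.5 32.2 3 -5.5 31.5 0 -5.5 31 0 -5.5 30.2
```

```text
time: 25.2
ee_pos: [0.6063, -0.1286, 0.0528]
eef_rot: [0.775, 0.066, -0.626, 0.053]
ft_force: [1.0, -0.1, -2.4]
width: 0.0118
12.0 [-0.0006 -0.0001  0.0005  0.0001 -0.0014  0.0002]
9.0 [ 0.0142 -0.0001 -0.0002  0.0001 -0.0363  0.0002]
6.0 [ 0.0291 -0.0001 -0.0003  0.0001 -0.0712  0.0002]
3.0 [ 4.510e-02 -1.000e-04  6.000e-04  1.000e-04 -1.061e-01  2.000e-04]
0.0 [ 6.030e-02 -1.000e-04  2.000e-03  1.000e-04 -1.411e-01  2.000e-04]
0.0 [ 6.350e-02 -1.000e-04  2.700e-03  1.000e-04 -1.411e-01  2.000e-04]
t 25.2 pos [ 0.6063 -0.1286  0.0528] yaw,tilt,roll 9.69 12.12 0.02 F [ 1.  -0.1 -2.4] M [-0.15  0.49  0.05] w 0.0118
q [-0.529  0.465  0.861  1.882 -0.602  0.83  -0.772]
```

No contact; the head is through the eye. I'll lower the tail to level.

```bash
python3 -m pendant '0.0142 0 0 0 -0.0363 0;0.029 0 0 0 -0.0712 0;0.045 0 0.0006 0 -0.106 0;0.06 0 0.002 0 -0.141 0;0.06 0 0.002 0 -0.141 0;0.06 0 0.002 0 -0.141 0'; python3 way.py 0 -5.5 30.2
```

```text
time: 25.8
ee_pos: [0.6088, -0.1285, 0.0382]
eef_rot: [0.705, 0.06, -0.704, 0.059]
ft_force: [-0.2, 0.3, -1.9]
width: 0.0112
0.0 [ 0.0041 -0.0015 -0.0009 -0.0002 -0.0006  0.0002]
t 25.8 pos [ 0.6088 -0.1285  0.0382] yaw,tilt,roll 9.67 0.05 0.02 F [-0.2  0.3 -1.9] M [-0.13  0.16 -0.02] w 0.0112
q [-0.5    0.639  0.857  1.696 -0.543  1.061 -0.869]
```

```bash
python3 -m pendant '0.002 0 0 0 0 0;0.004 0 0 0 0 0;0.006 0 0 0 0 0;0.006 0 0 0 0 0'; python3 go.py 1; python3 -m pendant '0 0 0 0 0 0;0 0 0 0 0 0;0 0 0 0 0 0;0 0 0 0 0 0;0 0 0 0 0 0' -0.3; python3 -m pendant '-0.05 0 0 0 0 0;-0.15 0 0 0 0 0;-0.3 0 0 0 0 0;-0.4 0 0 0 0 0;-0.4 0 0 0 0 0;-0.4 0 0 0 0 0'; python3 go.py 1
```

```text
time: 26.2
ee_pos: [0.6086, -0.1282, 0.0373]
eef_rot: [-0.704, -0.06, 0.705, -0.059]
ft_force: [-2.6, 0.7, 5.3]
width: 0.0116
t 26.2 pos [ 0.6086 -0.1282  0.0373] yaw,tilt,roll 9.68 -0.06 0.04 F [-2.6  0.7  5.3] M [ 0.19  0.83 -0.01] w 0.0116
q [-0.5    0.641  0.856  1.695 -0.544  1.062 -0.869]
time: 26.7
ee_pos: [0.6087, -0.1281, 0.0366]
eef_rot: [-0.704, -0.06, 0.705, -0.06]
ft_force: [0.2, -1.3, 1.3]
width: 0.0299
time: 27.3
ee_pos: [0.6092, -0.1281, 0.1374]
eef_rot: [-0.704, -0.06, 0.705, -0.06]
ft_force: [0.7, 0.7, -0.2]
width: 0.0302
t 27.3 pos [ 0.6092 -0.1281  0.1374] yaw,tilt,roll 9.7 -0.03 0.01 F [ 0.7  0.7 -0.2] M [-0.08  0.19  0.  ] w 0.0302
q [-0.557  0.533  0.939  1.614 -0.45   1.228 -0.93 ]
```

```bash
python3 go.py 1 .6305 .0200 .13 9.68 0;  python3 -m pendant '0 -0.1 0 0 0 0;0 -0.25 0 0 0 0;0 -0.42 0 0 0 0;0 -0.55 0 0 0 0;0 -0.599 0 0 0 0;0 -0.599 0 0 0 0;0 -0.599 0 0 0 0' -1; python3 go.py 1 .6305 .0200 .048 9.68 0
python3 - <<'E'
from m2 import *
p,d=med('top',5); W=cloud('top',d); ps,ds=shot('scene')
a=p[160:260,255:365]; b=ps[150:215,200:300]
o=np.zeros((380,800,3),np.uint8); o[:364,:400]=cv2.resize(a,(400,364),interpolation=cv2.INTER_CUBIC); o[:260,400:]=cv2.resize(b,(400,260),interpolation=cv2.INTER_CUBIC)
cv2.imwrite('pics/closed.png',np.clip(o*1.6,0,255).astype(np.uint8))
y=np.radians(9.68); ex=np.array([np.cos(y),np.sin(y),0]);ey=np.array([-np.sin(y),np.cos(y),0]); O=np.array([.6049,-.1207,0]); X,Y,Z=(W-O)@ex,(W-O)@ey,W[...,2]
m=(X>-.085)&(X<.085)&(np.abs(Y+.0078)<.024)&(Z>.028)&(Z<.038)
A=np.c_[X[m],Y[m],np.ones(m.sum())]; c,_,_,_=np.linalg.lstsq(A,Z[m],rcond=None); print('plane slopes',c.round(4),'n',m.sum(),'X range',np.percentile(X[m],[1,99]).round(4))
m=(np.abs(Z-.034)<.004)&(X>.0)&(X<.038); print('Y range',np.percentile(Y[m],[1,99]).round(4)); m=(Z>.06)&(Z<.075)&(np.abs(X-.05)<.015)&(Y<.11)&(Y>.04);print('grip',X[m].mean(),Y[m].mean())
E
```

```text
[ 2.980e-02 -5.696e-01 -1.840e-01  2.000e-04  3.000e-04  2.000e-04]
t 27.3 pos [ 0.6092 -0.1281  0.1374] yaw,tilt,roll 9.7 -0.03 0.01 F [ 0.7  0.7 -0.2] M [-0.08  0.19  0.  ] w 0.0302
q [-0.557  0.533  0.939  1.614 -0.45   1.228 -0.93 ]
time: 28.0
ee_pos: [0.5835, 0.0179, 0.1364]
eef_rot: [-0.704, -0.059, 0.705, -0.06]
ft_force: [0.4, -0.7, 0.3]
width: 0.0006
[ 0.3533  0.0229 -0.1875 -0.0006  0.0016 -0.0005]
t 28.0 pos [0.5835 0.0179 0.1364] yaw,tilt,roll 9.63 -0.13 -0.04 F [ 0.4 -0.7  0.3] M [-0.09  0.16 -0.03] w 0.0006
q [-0.869  0.442  0.967  1.721 -0.388  1.189 -1.2  ]
plane slopes [-0.0011 -0.0004  0.0339] n 1332 X range [-0.0662  0.0808]
Y range [-0.0323  0.0155]
grip nan nan<stdin>:9: RuntimeWarning: Mean of empty slice.
  ret = ret.dtype.type(ret / rcount)
```

View pics/closed.png

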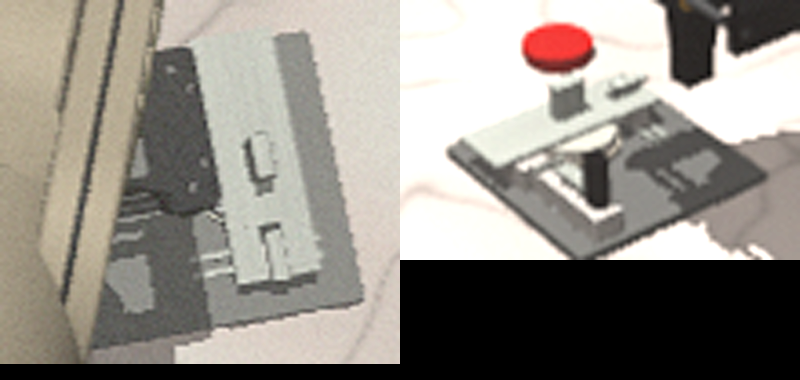

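The plate lies level (slope 0.001 rad) with the stud head standing through and over the eye, at about (270,245) in the crop. The lock is still open. Now to push the lock.

```bash
python3 -m pendant '0 0.01 -0.08 0 0 0;0 0.02 -0.17 0 0 0;0.05 0.02 -0.1875 0 0 0;0.15 0.02 -0.1875 0 0 0;0.3 0.02 -0.1875 0 0 0;0.353 0.02 -0.1875 0 0 0;0.353 0.02 -0.1875 0 0 0;0.353 0.02 -0.1875 0 0 0'; python3 -m pendant '0 0 0 0 0 0'; python3 go.py 1 .6349 -.0058 .048 9.68 0
```

```text
time: 29.1
ee_pos: [0.6309, 0.022, 0.0493]
eef_rot: [-0.704, -0.06, 0.705, -0.06]
ft_force: [-0.6, 0.5, 0.6]
width: 0.0006
time: 29.2
ee_pos: [0.6316, 0.0222, 0.0501]
eef_rot: [0.705, 0.06, -0.704, 0.06]
ft_force: [-0.5, -0.5, 0.6]
width: 0.0004
[ 8.200e-03  1.128e-01  5.700e-03  1.000e-04 -4.000e-04  0.000e+00]
t 29.2 pos [0.6316 0.0222 0.0501] yaw,tilt,roll 9.69 0.03 0.0 F [-0.5 -0.5  0.6] M [0.01 0.15 0.  ] w 0.0004
q [-0.731  0.64   0.853  1.66  -0.533  1.089 -1.124]
```

```bash
python3 -m pendant '0 0.03 0 0 0 0;0 0.06 0 0 0 0;0 0.09 0 0 0 0;0 0.12 0 0 0 0;0 0.15 0 0 0 0;0 0.18 0 0 0 0;0 0.21 0 0 0 0;0 0.235 0 0 0 0'; python3 go.py 1;python3 -m pendant '0 0.01 0 0 0 0;0 0.02 0 0 0 0;0 0.02 0 0 0 0;0 0.02 0 0 0 0'; python3 go.py 1
```

```text
time: 30.0
ee_pos: [0.6407, -0.0361, 0.0484]
eef_rot: [-0.704, -0.06, 0.705, -0.06]
ft_force: [-1.0, 3.2, 3.8]
width: 0.0007
t 30.0 pos [ 0.6407 -0.0361  0.0484] yaw,tilt,roll 9.69 -0.08 0.01 F [-1.   3.2  3.8] M [0.54 0.24 0.02] w 0.0007
q [-0.624  0.663  0.847  1.63  -0.543  1.101 -1.03 ]
time: 30.4
ee_pos: [0.6411, -0.0406, 0.048]
eef_rot: [-0.704, -0.06, 0.705, -0.06]
ft_force: [-0.1, -0.2, -0.1]
width: 0.0005
t 30.4 pos [ 0.6411 -0.0406  0.048 ] yaw,tilt,roll 9.7 -0.13 -0.02 F [-0.1 -0.2 -0.1] M [ 0.08  0.1  -0.04] w 0.0005
q [-0.616  0.665  0.846  1.628 -0.543  1.102 -1.024]
```

```bash
for i in 1; do python3 -m pendant '0 0.006 0 0 0 0;0 0.012 0 0 0 0;0 0.016 0 0 0 0;0 0.016 0 0 0 0'; done; python3 go.py 1; python3 -m pendant '0 0.006 0 0 0 0;0 0.012 0 0 0 0;0 0.012 0 0 0 0'; python3 go.py 1
```

```text
time: 30.8
ee_pos: [0.6418, -0.0444, 0.0481]
eef_rot: [-0.704, -0.06, 0.705, -0.06]
ft_force: [-1.3, 2.7, -0.2]
width: 0.0002
t 30.8 pos [ 0.6418 -0.0444  0.0481] yaw,tilt,roll 9.7 -0.13 0.02 F [-1.3  2.7 -0.2] M [0.48 0.26 0.04] w 0.0002
q [-0.609  0.667  0.845  1.625 -0.544  1.103 -1.017]
time: 31.1
ee_pos: [0.6424, -0.0476, 0.0482]
eef_rot: [-0.704, -0.06, 0.705, -0.06]
ft_force: [-0.2, 1.6, -0.5]
width: 0.0003
t 31.1 pos [ 0.6424 -0.0476  0.0482] yaw,tilt,roll 9.68 -0.12 0.01 F [-0.2  1.6 -0.5] M [0.43 0.29 0.03] w 0.0003
q [-0.603  0.668  0.845  1.623 -0.545  1.104 -1.013]
```

```bash
python3 -m pendant '0 0.006 0 0 0 0;0 0.012 0 0 0 0;0 0.012 0 0 0 0' | grep -E 'pos|force'; python3 -m pendant '0 0.006 0 0 0 0;0 0.012 0 0 0 0;0 0.012 0 0 0 0'| grep -E 'pos|force'; python3 go.py 1
```

```text
ee_pos: [0.6427, -0.049, 0.0481]
ft_force: [-2.5, 6.7, 1.8]
ee_pos: [0.6429, -0.0494, 0.048]
ft_force: [-7.1, 13.0, 4.2]
t 31.7 pos [ 0.6429 -0.0494  0.048 ] yaw,tilt,roll 9.85 -0.19 0.32 F [-7.1 13.   4.2] M [ 2.68  1.51 -0.06] w 0.0002
q [-0.593  0.67   0.842  1.618 -0.549  1.109 -1.004]
```

End stop felt at 14 N with no further travel. Retreat, then check.

```bash
python3 -m pendant '0 -0.05 0 0 0 0;0 -0.12 0 0 0 0;-0.1 -0.2 0 0 0 0;-0.3 -0.3 0 0 0 0;-0.45 -0.45 0.1 0 0 0;-0.5 -0.6 0.2 0 0 0;-0.5 -0.75 0.3 0 0 0;-0.5 -0.9 0.4 0 0 0' | grep -E 'time|force'; python3 -m pendant '-0.05 0 0.2 0 0 0;-0.05 0 0.4 0 0 0;-0.05 0 0.4 0 0 0;-0.05 0 0.4 0 0 0;-0.05 0 0.4 0 0 0' | grep -E 'time|pos|force'
python3 go.py 1
python3 - <<'E'
from m2 import *
p,d=med('top',6); W=cloud('top',d); ps,ds=shot('scene')
a=p[160:260,255:365]; b=ps[150:215,200:300]
o=np.zeros((380,800,3),np.uint8); o[:364,:400]=cv2.resize(a,(400,364),interpolation=cv2.INTER_CUBIC); o[:260,400:]=cv2.resize(b,(400,260),interpolation=cv2.INTER_CUBIC)
cv2.imwrite('pics/locked.png',np.clip(o*1.6,0,255).astype(np.uint8))
y=np.radians(9.68); ex=np.array([np.cos(y),np.sin(y),0]);ey=np.array([-np.sin(y),np.cos(y),0]); O=np.array([.6049,-.1207,0]); X,Y,Z=(W-O)@ex,(W-O)@ey,W[...,2]
m=(X>-.07)&(X<.082)&(np.abs(Y+.0085)<.022)&(Z>.028)&(Z<.0365)
A=np.c_[X[m],Y[m],np.ones(m.sum())]; c,_,_,_=np.linalg.lstsq(A,Z[m],rcond=None); print('plane',c.round(4),'X',np.percentile(X[m],[1,99]).round(4))
m=(Z>.066)&(Z<.08)&(np.abs(X-.05)<.02)&(Y<.12)&(Y>.02); print('grip',m.sum(),X[m].mean(),Y[m].mean())
p0=np.array([.6375,-.0183,0])-O; print('grip start Y',p0@ey)
m=(Z>.03)&(Z<.036)&(X>-.02)&(X<.035)&(Y<.04); print('plate Y',np.percentile(Y[m],[1,99]).round(4))
E
```

```text
time: 32.5
ft_force: [0.4, 1.4, 1.3]
time: 33.0
ee_pos: [0.4088, 0.1352, 0.1866]
ft_force: [0.3, 0.4, -0.8]
t 33.0 pos [0.4088 0.1352 0.1866] yaw,tilt,roll 9.73 -0.04 0.25 F [ 0.3  0.4 -0.8] M [-0.05  0.16  0.07] w 0.0004
q [-1.476 -0.239  0.957  2.03   0.201  1.256 -1.996]
plane [ 0.0005 -0.0012  0.0338] X [-0.0663  0.0805]
grip 50 0.049306926923272994 0.04712595173042396
grip start Y 0.09546051504666245
plate Y [-0.0321  0.0172]
```

View pics/locked.png

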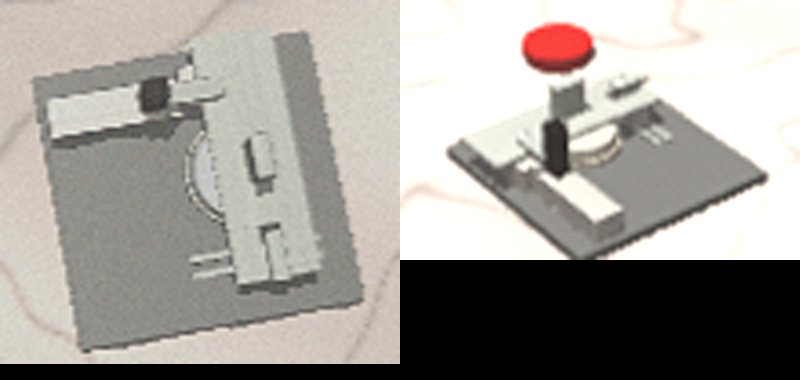

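```bash
python3 -c "
from bench import r,close_job
print(r.read_state()['time']); print(close_job())"
```

```text
33.35
the job is handed in; nothing more can be done
None
```

I fitted the long plate over the stud, laid it level, pushed the lock to its end stop, drew the arm clear and handed the job in at 33.4 s of the 72 s allowed. No verdict was reported.

**Last checks:**
- **Plate:** the final camera check shows it level to about 0.001 rad. Its eye is round the neck under the stud head, with the eye centre about 49 mm towards the stud and 8 mm off to the side.
- **Lock:** the grip sits at carrier y 47.1 mm, against 47 mm at the end stop. I felt the stop at about 14 N, and the tongue covers the plate's tail.
- **Dish and bystanders:** in the last picture the dish is visible in its well. I did not measure its position, or the short plate, the bottle and the dish stack, again at the end. I moved nothing near the bystanders.

**What went wrong:** on the first approach the arm ran onto its joint limits. Joint 7 read 2.602 against its limit of 2.6 rad, and the wrist force spiked to about 42 N. A strict range check could count that joint reading as a failure. I backed off, set the plate down, gripped it again with the tool turned half round, and the second approach stayed inside the ranges.

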